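Snap a sample cartridge into a bench analyser

ROBOT

A 6-joint arm with a two-finger parallel gripper is mounted at the origin on the work surface. World frame = base frame: x ahead of the robot, y to its left, z up, the work surface at z = 0. Lengths are in m, angles in rad, forces in N, time in s.
With the tool pointing down it reaches from about 0.35 to 0.775 m from the base axis. Payload 5.5 kg.
Tool frame: the origin (TCP) lies at the very end of the fingers, on their centre line; the grasp point (between the pads) lies 19 mm behind it; z points along the fingers, x is the direction in which the jaws open and shut, and the axes are right-handed (so a half turn about z gives the same grasp; the last joint's range is limited). The gripper opens to 85 mm and grips with 20 to 120 N. Pads are 22 mm wide; open, the fingers measure 114 mm over their backs; the gripper's body (76 mm by 85 mm) begins 54 mm behind the grasp point. The pads swing forward as they close: fully open they stand 13 mm farther back than shut.
Start: joints at [-1.377, 0.313, 0.046, 1.304, 0, 1.431], TCP at [0.188, -0.543, 0.231] pointing down, gripper open.
Joint ranges: [-2.76, 2.76], [-0.86, 1.69], [-1.03, 1.26], [-2.2, 2.34], [-1.47, 1.5], [-3.14, 3.14]. Speed limits (rad/s): [2.57, 2.57, 3.14, 3.14, 3.14, 3.14].

INTERFACE

Orientations are given as a unit quaternion [w, x, y, z].
In Python, from workcell import env gives the robot as it stands.
- The arm moves only by the shell command python3 -m inch 'ROWS' [FORCE]. ROWS is JSON, a list of rows, each a list of 7 numbers: the turn, a rotation vector about the tool's x, y, z each as a share of 8 degrees, from -1 to 1, then the shift along the tool's x, y, z each as a share of 0.05 m, from -1 to 1, then the closure, from 0 (fully open) to 1 (shut). A call has 1 to 12 rows; each row shifts and turns the commanded pose from where the row before left it, along the tool's axes as they then stand; what a row does not reach is not made up. A row lasts 1/10 s, in which the tool goes at most 50 mm and 8.59 degrees, less where a joint would pass 70% of its speed; a pose out of reach is approached as far as the arm can. A call with a number of a shift or a turn outside -1 to 1 is refused whole. A call with a gripper value outside its range is refused whole. The fingers move at their own pace and stop on an object; FORCE is the grip in N (left out, the last holds). Time passes only in rows, so rows that do not move let the fingers close. It gives the time, the measured TCP pose, the force and the opening at its end, in the units of the state.
- env.get_state(): the state, without advancing time (a new reading comes with each control period).
- env.read_camera(name): name is "scene" or "top" or "wrist"; returns the picture (420x560x3 uint8, red, green, blue); there is no depth.
- env.calibration(name): a dict with "fx", "fy", "cx", "cy" (pixels), "rvec" (rotation vector, rad) and "tvec" (3), from world to camera coordinates, as OpenCV has them; the wrist camera has in their place "hand_eye" (4x4, takes a point from camera to tool coordinates, whose origin is the TCP and whose axes are the tool frame's). Camera axes: x right, y down, z forward; pixel columns grow to the right and rows downward; lengths in m; the calibration is good to about 2 mm. The wrist camera is an equidistant fisheye: a pixel r from the principal point sees the ray r / f radians off the axis. A picture is of the moment at which its call begins: read the wrist's pose just before it. calibration takes no time and is no camera call.
- env.hand_in(): hands the job in, once; it reports no verdict.
The state is a dict: "clock": time; "joint_pos": joint angles; "qvel": joint speeds; "tau": joint torques, N m; "tcp_pos": TCP position; "orientation": TCP orientation; "wrist_force": force on the tool from outside, world axes, zero at the start; "ft_torque": the same for the moment, N m; "finger_gap": finger opening in m.
Only numpy, scipy, OpenCV 4.12 (cv2) and the standard library are available. Lean on these libraries where they do the work, as an engineer would, in place of code of your own. Each camera call takes 0.05 s, during which the arm holds its last target.

TASK

Load the analyser: draw its stop bolt fully out, slide the flat cartridge along the loading ledge, without lifting it off, until it lies over the bay, and then press it straight down with the wooden-handled press block (not with the fingers) until it has snapped past the spring catches and lies level on the floor of the bay. Then stand the press block upright in its own tray again and let go; leave the other things on the bench where they are.

Things in the scene. Friction and masses are not known exactly. Their poses are not given: they have to be found in the camera images.
- analyser: White bench instrument, fixed, with a straight channel 92.4 mm wide along its y axis, between two guides 12 mm thick and 58 mm high. Origin on the table under the channel's middle, at the lip where the loading ledge (y -214 to 0) ends and the bay (y 0 to 104) begins. +y is the loading direction, z up. A control housing, 160 mm wide, 70 mm high, at y 104 to 189 is the channel's end stop.
- ledge (a point): Point on the loading ledge's flat deck, 50 mm above the table, in the middle of the channel, 120 mm before the lip (analyser y = -120); axes as the analyser's. The ledge is open at its -y end.
- bay (a point): Centre of the bay's floor, 23 mm above the table, 27 mm below the deck; axes as the analyser's. Two round spring catches stand 4 mm out of each long wall. The cartridge slides onto them (dips up to 3 mm from deck height) and rests; 10 to 20 N straight down on its middle drives it 26 mm past them to the floor, where they hold its top edges.
- bolt (a joint): Stop bolt, slides along the analyser's +x: 0 is in (its tip is 12 mm on the +x side of the channel's middle, 24 to 36 mm before the lip, and blocks the cartridge), 0.042 m is fully out; it clears the cartridge from 0.034 on. About 2 N of friction; stays where left.
- bolt_knob (a point): Top centre of the bolt's upright black knob (18 mm diameter, 38 mm tall, top 102 mm above the table), which moves with the bolt; at joint value 0 it is at analyser x = +78, y = -30 mm. The bolt's bar under it is 12 mm square, its top 64.5 mm above the table. Axes as the analyser's.
- cartridge_mid (a point): Centre of the flat grey cartridge with a pale face, 90 mm (x) by 100 mm (y, along the channel) by 12 mm thick, 0.2 kg; this point is 6 mm above its underside. It starts on the loading ledge behind the bolt, lying flat between the guides.
- press_mid (a point): Centre, half-way up, of the press block, 75 mm tall: a black rubber foot 60 x 60 x 20 mm with an upright wooden handle on its middle, 26 mm (x) by 50 mm (y) by 55 mm tall. This point is 37.5 mm above its underside; z is up; mass about 0.35 kg. It stands in the tray called dock.
- dock: The press block's own tray, fixed, white, 100 x 100 mm outside, 90 x 90 mm inside, rim 12 mm high, inner floor 5 mm above the table; origin at the centre of its underside. A like tray near it holds a low amber jar, 62 mm tall.
Not all that is in view belongs to the job. What is shaped like the part that bears press_mid but green, turquoise or yellow is not meant.

How it is judged:
On the way, in this order (a step that is already met when the one before it is completed fails the run):
1. the stop bolt is drawn out (value of joint bolt above 0.034 m), for 0.1 s.
2. the cartridge lies over the bay, on the spring catches (x of cartridge_mid in the frame of bay between -0.006 and 0.006 m and y of cartridge_mid in the frame of bay between -0.006 and 0.006 m and z of cartridge_mid in the frame of bay above 0.024 m and angle between cartridge_mid's own z axis and vertical below 0.1 rad and linear speed of cartridge below 0.02 m/s), for 0.2 s.
3. the press block is lifted out of its tray (z of press_mid in the frame of dock above 0.075 m and contact force between the fingers and press above 1 N), for 0.1 s.
4. the cartridge is pressed home by the press block (x of cartridge_mid in the frame of bay between -0.006 and 0.006 m and y of cartridge_mid in the frame of bay between -0.006 and 0.006 m and z of cartridge_mid in the frame of bay below 0.009 m and angle between cartridge_mid's own z axis and vertical below 0.05 rad and contact force between press and cartridge above 1 N), for 0.05 s.
5. the press block stands in its tray (x of press_mid in the frame of dock between -0.02 and 0.02 m and y of press_mid in the frame of dock between -0.02 and 0.02 m and z of press_mid in the frame of dock below 0.047 m and angle between press_mid's own z axis and vertical below 0.08 rad), for 0.2 s.
At the end, for the whole second after the job is handed in: The bolt is out (over 34 mm); the cartridge lies level (0.05 rad) in the bay, its centre under 9 mm above the floor and within 6 mm of the bay's centre in x and y; the press block stands upright (0.08 rad) on its tray's floor, within 20 mm of its centre in x and y; both at rest (all of step 5 and value of joint bolt above 0.034 m and x of cartridge_mid in the frame of bay between -0.006 and 0.006 m and y of cartridge_mid in the frame of bay between -0.006 and 0.006 m and z of cartridge_mid in the frame of bay below 0.009 m and angle between cartridge_mid's own z axis and vertical below 0.05 rad and linear speed of each of press, cartridge below 0.02 m/s); the robot touches nothing.
It fails at once if the cartridge is pressed down by the gripper or arm itself (z of cartridge_mid in the frame of bay below 0.022 m and contact force between any of the fingers, the arm and cartridge above 2 N).
It fails at once if the cartridge is lifted off the ledge (more than 25 mm) (z of cartridge_mid in the frame of bay above 0.058 m).
It fails at once if a bystander is moved more than 30 mm (distance of any of jar, flask_a, flask_b, beaker, weight_dish, counter_box, spare_case from where it was at the start of the episode above 0.03 m).
It also fails if it takes over 72 s, if anything falls off the work surface, if the arm or the gripper's body presses on something with over 40 N, if the wrist force passes 120 N, or if a joint passes its speed limit or range.

## Working session

There is one attempt and no reset: what is moved stays moved. The work goes in short steps, Python scripts to look and compute and a shell command to move; the robot and the scene stay as the last step left them, time stands still between calls to the robot, and variables do not carry over. Pictures are saved under pics/ and viewed, and the job is handed in when it is done.

```bash
mkdir -p pics; ls
python3 - <<'E'
from workcell import env
import cv2,json
s=env.get_state();print(s)
for n in("scene","top","wrist"):
    print(n,env.calibration(n)); cv2.imwrite(f"pics/{n}0.png",env.read_camera(n)[:,:,::-1])
E
```

```text
pics
{'clock': 0.0, 'joint_pos': array([-1.37658020e+00,  3.14025799e-01,  4.49670019e-02,  1.30355880e+00,
        2.30314628e-05,  1.43124154e+00]), 'qvel': array([-0.00014418, -0.00128374,  0.00096245,  0.00020344,  0.00051409,
        0.00011219]), 'tau': array([-3.38885420e-04, -4.80632579e+01,  2.98530221e+01,  1.95118063e-02,
        2.36655308e-05,  6.95940798e-06]), 'tcp_pos': array([ 0.18829969, -0.54276674,  0.2303895 ]), 'orientation': array([-6.34442096e-04,  8.14741382e-01, -5.79823810e-01, -6.53355446e-04]), 'wrist_force': array([ 0.38347257, -0.18621829,  0.54516007]), 'ft_torque': array([-0.00996295,  0.07526991, -0.01041161]), 'finger_gap': 0.08535931953924274}
scene {'fx': 512.4064842755803, 'fy': 512.4064842755803, 'cx': 284.2545879234314, 'cy': 212.28620037952572, 'rvec': array([ 0.91534021,  2.49798198, -1.10762091]), 'tvec': array([ 0.55088163, -0.12740019,  1.50595996])}
top {'fx': 535.5819089514023, 'fy': 535.5819089514023, 'cx': 284.38070569599273, 'cy': 212.9966141749551, 'rvec': array([ 2.18934049, -2.14725754,  0.06292551]), 'tvec': array([-0.12833967,  0.5781101 ,  1.12686165])}
wrist {'fx': 325.19226210127806, 'fy': 325.19226210127806, 'cx': 280.2531951748858, 'cy': 210.843900626801, 'hand_eye': array([[ 9.99999943e-01,  3.22194327e-04, -1.02035364e-04,
        -2.41459993e-04],
       [-2.85037175e-04,  9.66252571e-01,  2.57596365e-01,
        -6.47528695e-02],
       [ 1.81588020e-04, -2.57596321e-01,  9.66252608e-01,
        -1.42206480e-01],
       [ 0.00000000e+00,  0.00000000e+00,  0.00000000e+00,
         1.00000000e+00]])}
```

View pics/scene0.png

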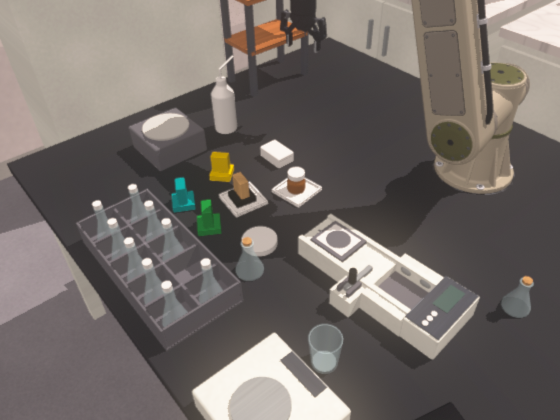

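View pics/top0.png

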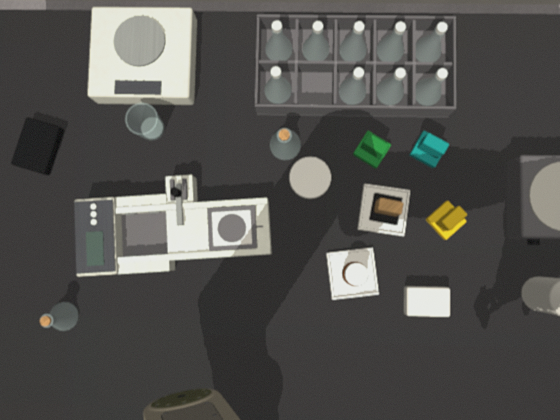

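View pics/wrist0.png

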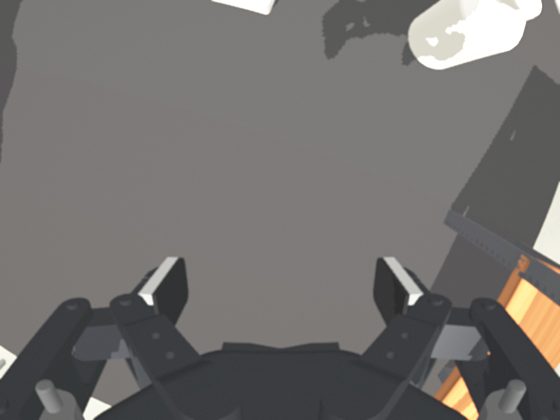

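The scene and top views show the analyser, with the cartridge at top (232,228), the bolt knob at (178,190) and the bay at (145,232). Press candidates in the top view:
- wooden handle on a black foot in a white tray, (387,208)
- green (372,149)
- turquoise (430,149)
- yellow (447,220)

Only the wooden one in the tray fits the description. I'll confirm it in enlarged crops.

```bash
cat > h.py <<'E'
import numpy as np,cv2
from workcell import env
def cam(n):
    c=env.calibration(n);K=np.array([[c['fx'],0,c['cx']],[0,c['fy'],c['cy']],[0,0,1.]])
    return K,np.array(c['rvec']),np.array(c['tvec'])
def w(n,u,v,z):
    K,r,t=cam(n);R=cv2.Rodrigues(r)[0];d=R.T@np.linalg.inv(K)@np.array([u,v,1.]);o=-R.T@t
    return o+d*(z-o[2])/d[2]
def px(n,P):
    K,r,t=cam(n);return cv2.projectPoints(np.array(P,float).reshape(-1,3),r,t,K,None)[0].reshape(-1,2)
E
python3 - <<'E'
import cv2
t=cv2.imread("pics/top0.png")
cv2.imwrite("pics/t_an.png",cv2.resize(t[165:290,65:285],None,fx=3.6,fy=3.6,interpolation=cv2.INTER_CUBIC))
cv2.imwrite("pics/t_pr.png",cv2.resize(t[170:310,315:475],None,fx=4,fy=4,interpolation=cv2.INTER_CUBIC))
E
```

```text
(no output)
```

View pics/t_an.png

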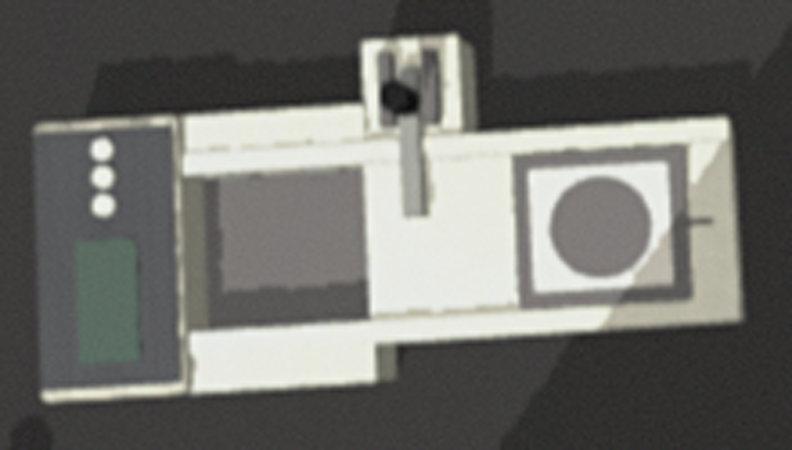

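View pics/t_pr.png

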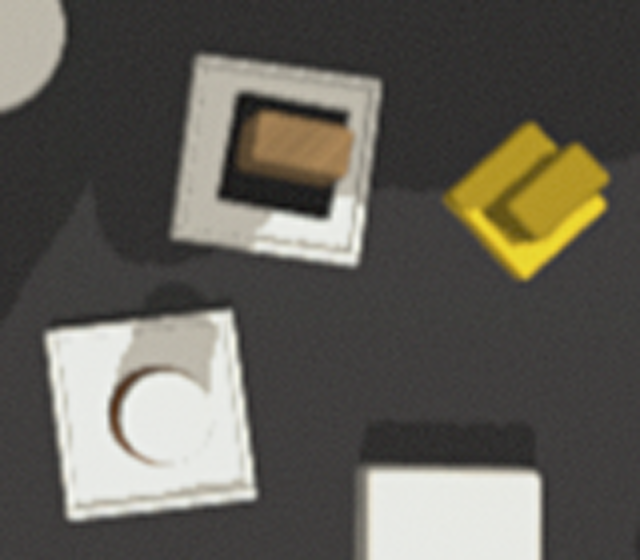

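The crop confirms a wooden handle on a black foot in the white tray (top (387,208)). The analyser's +x points up in the image and +y points left. Next I'll fit the poses.

Run:
```python
from h import *
from scipy.optimize import least_squares
c=np.array([(35,125),(180,117),(187,388),(42,402),(730,118),(743,320),(363,165),(370,318),(398,97)],float)
im=c/3.6+[65,165]
A=np.array([(80,189,70),(80,104,70),(-80,104,70),(-80,189,70),(58.2,-214,58),(-58.2,-214,58),(46.2,0,50),(-46.2,0,50),(78,-30,102)])/1000
def tf(p,A):
    a=p[2];R=np.array([[np.cos(a),-np.sin(a),0],[np.sin(a),np.cos(a),0],[0,0,1]]);return A@R.T+[p[0],p[1],0]
print(w("top",160,235,.05),w("top",178,190,.1),w("top",95,235,.07))
f=lambda p:(px("top",tf(p,A))-im).ravel()
g=w("top",166,232,.05)
for a0 in(0,1.57,3.14,-1.57):
    r=least_squares(f,[g[0],g[1],a0],loss='soft_l1')
    print(a0,r.x,r.cost)
    if r.cost<60: best=r.x;print(f(r.x).reshape(-1,2).round(1).tolist())
np.save("an.npy",best)
for n,P in dict(knob=(.078,-.03,.102),ledge=(0,-.12,.05),bay=(0,.052,.023),lip=(0,0,.05)).items(): print(n,tf(best,np.array(P)),px("scene",tf(best,np.array(P))))
# cartridge corners z=.062, crop
cc=np.array([(513,155),(688,145),(692,297),(519,307)])/3.6+[65,165]
W=np.array([w("top",*q,.062) for q in cc]);print("cart",W.mean(0),np.linalg.norm(np.roll(W,1,0)-W,axis=1))
p=best;a=p[2];d=W.mean(0)[:2]-p[:2];print("cart in an",np.cos(a)*d[0]+np.sin(a)*d[1],-np.sin(a)*d[0]+np.cos(a)*d[1])
# dock rim outer z .012, handle top z=.08
dc=np.array([(196,54),(381,80),(358,266),(171,240)])/4+[315,170]
W=np.array([w("top",*q,.012) for q in dc]);print("dock",W.mean(0),np.linalg.norm(np.roll(W,1,0)-W,axis=1));e=W[1]-W[0];print("dir",np.degrees(np.arctan2(e[1],e[0])))
hc=np.array([(256,110),(353,124),(346,186),(250,171)])/4+[315,170]
W=np.array([w("top",*q,.080) for q in hc]);print("handle",W.mean(0),np.linalg.norm(np.roll(W,1,0)-W,axis=1));e=W[1]-W[0]+W[2]-W[3];print("long dir",np.degrees(np.arctan2(e[1],e[0])))
fc=np.array([(236,91),(348,106),(328,217),(218,200)])/4+[315,170]
W=np.array([w("top",*q,.025) for q in fc]);print("foot",W.mean(0),np.linalg.norm(np.roll(W,1,0)-W,axis=1))
```

```text
[0.52710901 0.14218365 0.05      ] [0.61668962 0.0964211  0.1       ] [0.5237725  0.27202828 0.07      ]
0 [0.53285417 0.12517    0.08234075] 3.8543706521953074
[[-0.9, -0.4], [-0.6, -0.8], [0.2, 1.3], [-0.6, -0.0], [0.3, 0.1], [0.0, -0.1], [1.4, -0.3], [1.4, 1.1], [-0.4, -0.3]]
1.57 [0.53285417 0.12517    0.08234075] 3.8543706521952474
[[-0.9, -0.4], [-0.6, -0.8], [0.2, 1.3], [-0.6, -0.0], [0.3, 0.1], [0.0, -0.1], [1.4, -0.3], [1.4, 1.1], [-0.4, -0.3]]
3.14 [0.53285417 0.12517    0.08234075] 3.8543706521951693
[[-0.9, -0.4], [-0.6, -0.8], [0.2, 1.3], [-0.6, -0.0], [0.3, 0.1], [0.0, -0.1], [1.4, -0.3], [1.4, 1.1], [-0.4, -0.3]]
-1.57 [0.53285417 0.12517    0.08234075] 3.8543706521952865
[[-0.9, -0.4], [-0.6, -0.8], [0.2, 1.3], [-0.6, -0.0], [0.3, 0.1], [0.0, -0.1], [1.4, -0.3], [1.4, 1.1], [-0.4, -0.3]]
knob [0.61305734 0.10168696 0.102     ] [[351.33706197 268.8190886 ]]
ledge [0.5427239  0.00557657 0.05      ] [[341.79283385 245.46819533]]
bay [0.52857729 0.17699382 0.023     ] [[399.70369067 292.93599048]]
lip [0.53285417 0.12517    0.05      ] [[382.35293912 272.51541442]]
cart [ 0.54469587 -0.01120169  0.062     ] [0.08770162 0.10135198 0.08751971 0.09954744]
cart in an 0.0005853166620042767 -0.13688359841413292
dock [ 0.59196142 -0.3317675   0.012     ] [0.10187988 0.10048745 0.10142809 0.10086236]
dir -97.11186344874227
handle [ 0.5921092  -0.33328476  0.08      ] [0.03130747 0.04948985 0.0318205  0.04894607]
long dir -97.59128308880756
foot [ 0.59420154 -0.33286966  0.025     ] [0.0593048  0.06001943 0.06045482 0.05887538]
```

The fit residuals are around 1 px. The knob's predicted position in the scene view, (351,269), matches the picture, so the analyser yaw is +4.7°. I'll turn the tool so that its x axis lies along the analyser's x.

```bash
python3 -m inch '[[0,0,-1,0,0,0,0],[0,0,-1,0,0,0,0],[0,0,-1,0,0,0,0],[0,0,-1,0,0,0,0],[0,0,-1,0,0,0,0],[0,0,-1,0,0,0,0],[0,0,-1,0,0,0,0],[0,0,-1,0,0,0,0],[0,0,-1,0,0,0,0],[0,0,-0.45,0,0,0,0],[0,0,0,0,0,0,0]]' 40
cat >> h.py <<'E'
from scipy.spatial.transform import Rotation as Ro
def pose():
    s=env.get_state();q=s['orientation'];return np.array(s['tcp_pos']),Ro.from_quat([q[1],q[2],q[3],q[0]]).as_matrix(),s
an=np.load('an.npy')
def A2w(P):
    a=an[2];return np.array([an[0]+np.cos(a)*P[0]-np.sin(a)*P[1],an[1]+np.sin(a)*P[0]+np.cos(a)*P[1],P[2]])
def w2A(P):
    a=an[2];d=np.array(P)[:2]-an[:2];return np.array([np.cos(a)*d[0]+np.sin(a)*d[1],-np.sin(a)*d[0]+np.cos(a)*d[1],P[2]])
def go(T,yaw=None):
    p,R,s=pose();d=R.T@(np.array(T)-p);y=np.arctan2(R[1,0],R[0,0])
    print("t",round(s['clock'],2),"tcp",p.round(4),"A",w2A(p).round(4),"yaw",round(np.degrees(y),2),"tilt",np.degrees(np.arccos(-R[2,2])).round(2),"gap",round(s['finger_gap'],4),"F",np.round(s['wrist_force'],1))
    print("tool-shift shares",(d/0.05).round(2), "" if yaw is None else ("turn z shares",round(-((np.degrees(yaw-y)+180)%360-180)/8,2)))
E
python3 - <<'E'
from h import *
go(A2w([.078,-.03,.16]),an[2])
s=cv2.imread("pics/scene0.png");cv2.imwrite("pics/s_an.png",cv2.resize(s[210:355,290:485],None,fx=4,fy=4,interpolation=cv2.INTER_CUBIC))
E
```

```text
clock: 1.25
tcp_pos: [0.1883, -0.5431, 0.2309]
orientation: [-0.0, 0.999, 0.041, -0.0]
wrist_force: [-0.4, 0.5, 0.3]
finger_gap: 0.0851
t 1.25 tcp [ 0.1883 -0.5431  0.2309] A [-0.3983 -0.6377  0.2309] yaw 4.73 tilt 0.04 gap 0.0851 F [-0.4  0.5  0.3]
tool-shift shares [  9.53 -12.15   1.43] ('turn z shares', np.float64(0.0))
```

View pics/s_an.png

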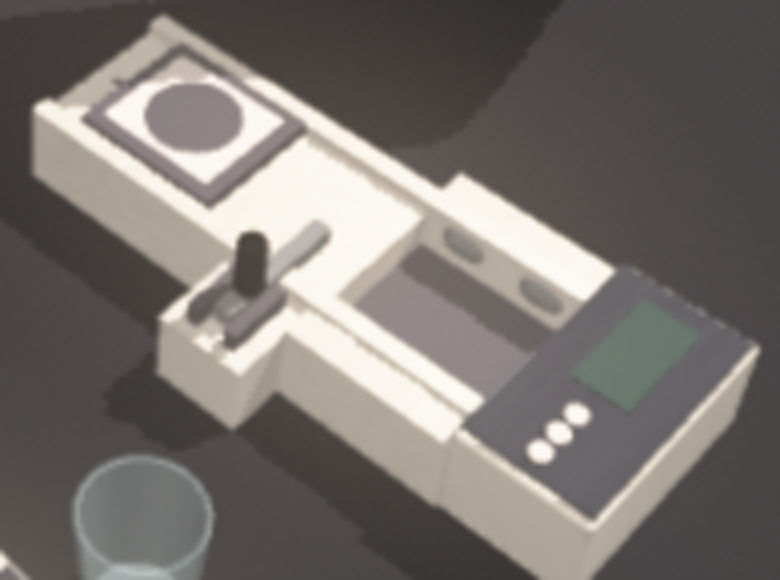

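The enlarged view shows the bolt bracket's side rails only slightly above the bar, and the knob well clear. I'm moving over the knob at a safe height.

```bash
python3 -m inch '[[0,0,0,0.4,-0.51,0,0],[0,0,0,0.4,-0.51,0,0],[0,0,0,0.4,-0.51,0,0],[0,0,0,0.4,-0.51,0,0],[0,0,0,0.4,-0.51,0,0],[0,0,0,0.4,-0.51,0,0],[0,0,0,0.4,-0.51,0,0],[0,0,0,0.4,-0.51,0,0],[0,0,0,0.4,-0.51,0,0],[0,0,0,0.4,-0.51,0,0],[0,0,0,0.4,-0.51,0,0],[0,0,0,0.4,-0.51,0,0]]' 
python3 -m inch '[[0,0,0,0.4,-0.51,0,0],[0,0,0,0.4,-0.51,0,0],[0,0,0,0.4,-0.51,0,0],[0,0,0,0.4,-0.51,0,0],[0,0,0,0.4,-0.51,0,0],[0,0,0,0.4,-0.51,0,0],[0,0,0,0.4,-0.51,0,0],[0,0,0,0.4,-0.51,0,0],[0,0,0,0.4,-0.51,0,0],[0,0,0,0.4,-0.51,0,0],[0,0,0,0.4,-0.51,0,0],[0,0,0,0,0,0,0]]'
python3 - <<'E'
from h import *
go(A2w([.078,-.03,.13]),an[2])
cv2.imwrite("pics/w1.png",env.read_camera("wrist")[:,:,::-1])
E
```

```text
clock: 2.45
tcp_pos: [0.4029, -0.2173, 0.2313]
orientation: [0.0, 0.999, 0.04, 0.0]
wrist_force: [-0.3, -0.0, 0.7]
finger_gap: 0.0855
clock: 3.65
tcp_pos: [0.5999, 0.0821, 0.2304]
orientation: [-0.0, 0.999, 0.042, 0.0]
wrist_force: [-0.9, -0.4, 0.5]
finger_gap: 0.0854
t 3.65 tcp [0.5999 0.0821 0.2304] A [ 0.0633 -0.0485  0.2304] yaw 4.84 tilt 0.05 gap 0.0854 F [-0.9 -0.4  0.5]
tool-shift shares [ 0.29 -0.37  2.01] ('turn z shares', np.float64(0.02))
```

View pics/w1.png

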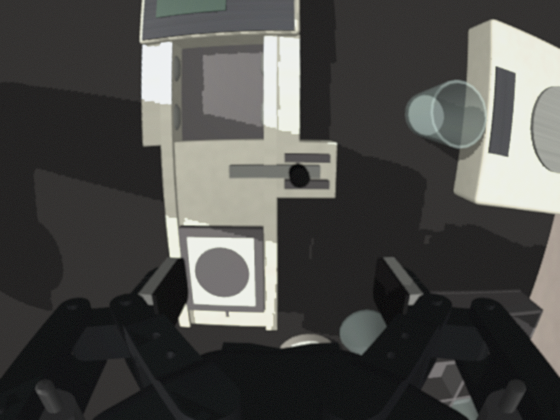

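The wrist view shows the knob top at about (298,175). I'll check it against the top-camera fit.

```bash
cat >> h.py <<'E'
def ww(u,v,z,P=None):
    c=env.calibration("wrist");H=np.array(c['hand_eye']);p,R,s=pose()
    x=(u-c['cx'])/c['fx'];y=(v-c['cy'])/c['fy'];r=np.hypot(x,y)
    d=np.array([np.sin(r)*x/max(r,1e-9),np.sin(r)*y/max(r,1e-9),np.cos(r)])
    o=R@H[:3,3]+p;d=R@H[:3,:3]@d
    return o+d*(z-o[2])/d[2]
E
python3 - <<'E'
from h import *
k=ww(298,174,.102);print("knob",k,w2A(k))
# cartridge face corners z=.062
C=[ww(*q,.062) for q in [(181,227),(263,228),(263,310),(186,311)]]
print("cart A",[w2A(c).round(4).tolist() for c in C])
print("housing A",[w2A(ww(*q,.07)).round(4).tolist() for q in [(142,38),(298,30)]])
go(A2w([.078,-.03,.13]),an[2])
E
```

```text
knob [0.61123338 0.10688011 0.102     ] [ 0.07660934 -0.02467444  0.102     ]
cart A [[-0.041, -0.0849, 0.062], [0.0444, -0.0853, 0.062], [0.0427, -0.1819, 0.062], [-0.0467, -0.1872, 0.062]]
housing A [[-0.0741, 0.1099, 0.07], [0.0779, 0.1077, 0.07]]
t 3.7 tcp [0.5989 0.0806 0.2304] A [ 0.0622 -0.0498  0.2304] yaw 4.8 tilt 0.05 gap 0.0855 F [-0.2  0.3 -0.6]
tool-shift shares [ 0.32 -0.4   2.01] ('turn z shares', np.float64(0.01))
```

The wrist estimate lies 2–5 mm further along y, partly because the arm was still settling. I'll look again when closer, with the arm at rest.

```bash
python3 -m inch '[[0,0,0,0.16,-0.2,0.4,0],[0,0,0,0.16,-0.2,0.4,0],[0,0,0,0,0,0.4,0],[0,0,0,0,0,0.4,0],[0,0,0,0,0,0,0],[0,0,0,0,0,0,0],[0,0,0,0,0,0,0]]'
python3 - <<'E'
from h import *
go(A2w([.078,-.03,.08]),an[2])
cv2.imwrite("pics/w2.png",env.read_camera("wrist")[:,:,::-1])
E
```

```text
clock: 4.4
tcp_pos: [0.6134, 0.0998, 0.1527]
orientation: [0.0, 0.999, 0.041, 0.001]
wrist_force: [0.8, -0.8, 0.2]
finger_gap: 0.0854
t 4.4 tcp [0.6134 0.0998 0.1527] A [ 0.0782 -0.0319  0.1527] yaw 4.67 tilt 0.11 gap 0.0854 F [ 0.8 -0.8  0.2]
tool-shift shares [-0.01 -0.04  1.45] ('turn z shares', np.float64(-0.01))
```

View pics/w2.png

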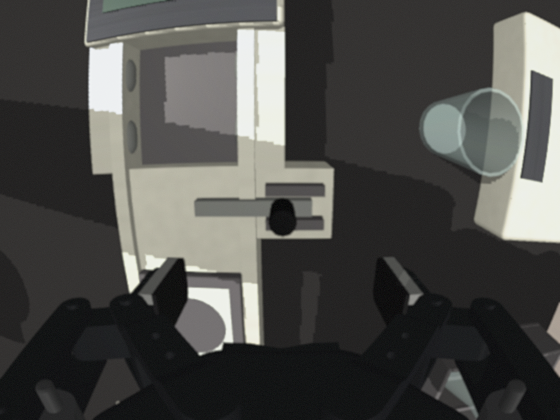

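Run:
```python
from h import *
k=ww(283,219,.102);print("knob top",w2A(k))
print("lip",[w2A(ww(*q,.05)).round(4).tolist() for q in [(133,168),(238,165)]])
print("housing",[w2A(ww(*q,.07)).round(4).tolist() for q in [(87,40),(283,23)]])
print("cart front",[w2A(ww(*q,.062)).round(4).tolist() for q in [(242,274)]])
```

```text
knob top [ 0.07988039 -0.02328565  0.102     ]
lip [[-0.0412, 0.0042, 0.05], [0.0462, 0.0042, 0.05]]
housing [[-0.0717, 0.1108, 0.07], [0.0802, 0.1073, 0.07]]
cart front [[0.0478, -0.0808, 0.062]]
```

All the wrist measurements sit about 4 mm further +y than the top fit. I'll split the difference for the grasp, since the pads are 22 mm wide and tolerate it. Descending and closing on the knob.

```bash
python3 -m inch '[[0,0,0,0,-0.1,0.4,0],[0,0,0,0,0,0.4,0],[0,0,0,0,0,0.4,0],[0,0,0,0,0,0.25,0],[0,0,0,0,0,0,0],[0,0,0,0,0,0,0]]'
python3 -m inch '[[0,0,0,0,0,0,1],[0,0,0,0,0,0,1],[0,0,0,0,0,0,1],[0,0,0,0,0,0,1],[0,0,0,0,0,0,1],[0,0,0,0,0,0,1],[0,0,0,0,0,0,1],[0,0,0,0,0,0,1]]' 40
python3 - <<'E'
from h import *
go(A2w([.12,-.03,.08]),an[2])
E
```

```text
clock: 5.05
tcp_pos: [0.6129, 0.1053, 0.0796]
orientation: [0.0, 0.999, 0.041, 0.0]
wrist_force: [-0.6, 0.7, 0.7]
finger_gap: 0.0855
clock: 5.85
tcp_pos: [0.6137, 0.1054, 0.0793]
orientation: [-0.0, 0.999, 0.041, 0.001]
wrist_force: [4.9, 1.2, 0.9]
finger_gap: 0.0166
t 5.85 tcp [0.6137 0.1054 0.0793] A [ 0.0789 -0.0263  0.0793] yaw 4.73 tilt 0.14 gap 0.0166 F [4.9 1.2 0.9]
tool-shift shares [ 0.82  0.07 -0.01] ('turn z shares', np.float64(0.0))
```

The knob is held, with a gap of 16.6 mm. Drawing the bolt out 42 mm.

```bash
python3 -m inch '[[0,0,0,0.1,0,0,1],[0,0,0,0.1,0,0,1],[0,0,0,0.1,0,0,1],[0,0,0,0.1,0,0,1],[0,0,0,0.1,0,0,1],[0,0,0,0.1,0,0,1],[0,0,0,0.1,0,0,1],[0,0,0,0.1,0,0,1],[0,0,0,0.05,0,0,1],[0,0,0,0,0,0,1],[0,0,0,0,0,0,1]]'
python3 -c "
from h import *
go(A2w([.12,-.03,.08]),an[2])"
```

```text
clock: 6.95
tcp_pos: [0.6544, 0.1088, 0.0793]
orientation: [0.0, 0.999, 0.041, -0.0]
wrist_force: [0.4, -0.2, 4.5]
finger_gap: 0.0168
t 6.95 tcp [0.6544 0.1088 0.0793] A [ 0.1198 -0.0263  0.0793] yaw 4.73 tilt 0.05 gap 0.0168 F [ 0.4 -0.2  4.5]
tool-shift shares [ 0.    0.07 -0.01] ('turn z shares', np.float64(0.0))
```

```bash
python3 -m inch '[[0,0,0,0.02,0,0,0],[0,0,0,0,0,0,0],[0,0,0,0,0,0,0],[0,0,0,0,0,0,0],[0,0,0,0,0,-0.5,0],[0,0,0,0,0,-0.7,0],[0,0,0,0,0,-0.7,0],[0,0,0,0,0,0,1],[0,0,0,0,0,0,1],[0,0,0,0,0,0,1],[0,0,0,0,0,0,1]]'
python3 - <<'E'
from h import *
go(A2w([.0,-.21,.1]),an[2])
t=env.read_camera("top")[:,:,::-1];s=env.read_camera("scene")[:,:,::-1]
a=cv2.resize(t[165:290,65:285],None,fx=3,fy=3,interpolation=cv2.INTER_CUBIC)
b=cv2.resize(s[210:355,290:485],(505,375),interpolation=cv2.INTER_CUBIC)
cv2.imwrite("pics/b1.png",cv2.resize(np.hstack([a,b]),None,fx=.68,fy=.68))
E
```

```text
clock: 8.05
tcp_pos: [0.6548, 0.1088, 0.172]
orientation: [0.0, 0.999, 0.041, -0.002]
wrist_force: [0.1, -1.0, -0.2]
finger_gap: 0.0281
t 8.05 tcp [0.6548 0.1088 0.172 ] A [ 0.1201 -0.0263  0.172 ] yaw 4.72 tilt 0.17 gap 0.0281 F [ 0.1 -1.  -0.2]
tool-shift shares [-2.4   3.67  1.45] ('turn z shares', np.float64(0.0))
```

View pics/b1.png

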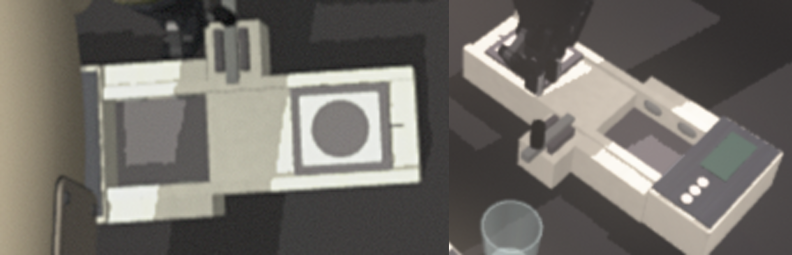

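The bolt is out: the bar has left the channel, and the cartridge is still at the ledge's rear. I'm going behind the cartridge with the fingers shut.

```bash
python3 -m inch '[[0,0,0,-0.3,0.46,0,1],[0,0,0,-0.3,0.46,0,1],[0,0,0,-0.3,0.46,0,1],[0,0,0,-0.3,0.46,0,1],[0,0,0,-0.3,0.46,0,1],[0,0,0,-0.3,0.46,0,1],[0,0,0,-0.3,0.46,0,1],[0,0,0,-0.3,0.46,0,1],[0,0,0,0,0,0,1],[0,0,0,0,0,0,1],[0,0,0,0,0,0.5,1],[0,0,0,0,0,0.5,1]]'
python3 - <<'E'
from h import *
go(A2w([.0,-.21,.054]),an[2])
cv2.imwrite("pics/w3.png",env.read_camera("wrist")[:,:,::-1])
E
```

```text
clock: 9.35
tcp_pos: [0.5526, -0.0837, 0.1238]
orientation: [0.0, 0.999, 0.042, 0.001]
wrist_force: [1.0, 0.1, -0.1]
finger_gap: 0.0002
t 9.35 tcp [ 0.5526 -0.0837  0.1238] A [ 0.0025 -0.2098  0.1238] yaw 4.79 tilt 0.15 gap 0.0002 F [ 1.   0.1 -0.1]
tool-shift shares [-0.05  0.    1.4 ] ('turn z shares', np.float64(0.01))
```

View pics/w3.png

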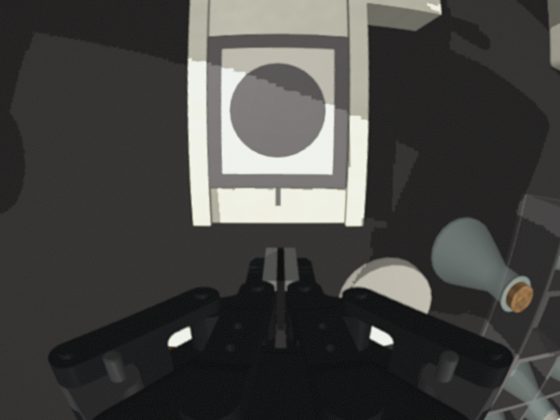

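Run:
```python
from h import *
print("cart rear",[w2A(ww(*q,.062)).round(4).tolist() for q in [(205,188),(351,188)]])
print("cart front",[w2A(ww(*q,.062)).round(4).tolist() for q in [(213,36),(349,36)]])
print("ledge end",[w2A(ww(*q,.05)).round(4).tolist() for q in [(211,223),(346,223)]])
print("guide end",[w2A(ww(*q,.058)).round(4).tolist() for q in [(192,226),(368,226)]])
go(A2w([.0,-.203,.054]),an[2])
```

```text
cart rear [[-0.0488, -0.1815, 0.062], [0.0437, -0.1813, 0.062]]
cart front [[-0.0427, -0.085, 0.062], [0.0411, -0.0849, 0.062]]
ledge end [[-0.0489, -0.2083, 0.05], [0.0442, -0.208, 0.05]]
guide end [[-0.0604, -0.2081, 0.058], [0.0578, -0.2078, 0.058]]
t 9.4 tcp [ 0.5496 -0.0828  0.1189] A [-0.0004 -0.2086  0.1189] yaw 4.79 tilt 0.31 gap -0.0002 F [-1.5  0.1 -3.4]
tool-shift shares [ 0.01 -0.11  1.3 ] ('turn z shares', np.float64(0.01))
```

The cartridge's rear edge is 10–15 mm ahead of the fingers. Descending.

```bash
python3 -m inch '[[0,0,0,0,0,0.4,1],[0,0,0,0,0,0.4,1],[0,0,0,0,0,0.3,1],[0,0,0,0,0,0.15,1],[0,0,0,0,0,0,1],[0,0,0,0,0,0,1],[0,0,0,0,0,0,1],[0,0,0,0,0,0,1]]'
python3 - <<'E'
from h import *
go(A2w([.0,-.02,.054]),an[2])
cv2.imwrite("pics/s4.png",cv2.resize(env.read_camera("scene")[200:340,280:480,::-1],None,fx=4,fy=4))
E
```

```text
clock: 10.2
tcp_pos: [0.552, -0.0845, 0.0622]
orientation: [0.0, 0.999, 0.041, 0.001]
wrist_force: [0.1, 0.3, 0.2]
finger_gap: 0.0004
t 10.2 tcp [ 0.552  -0.0845  0.0622] A [ 0.0019 -0.2105  0.0622] yaw 4.73 tilt 0.1 gap 0.0004 F [0.1 0.3 0.2]
tool-shift shares [-0.04 -3.81  0.16] ('turn z shares', np.float64(0.0))
```

View pics/s4.png

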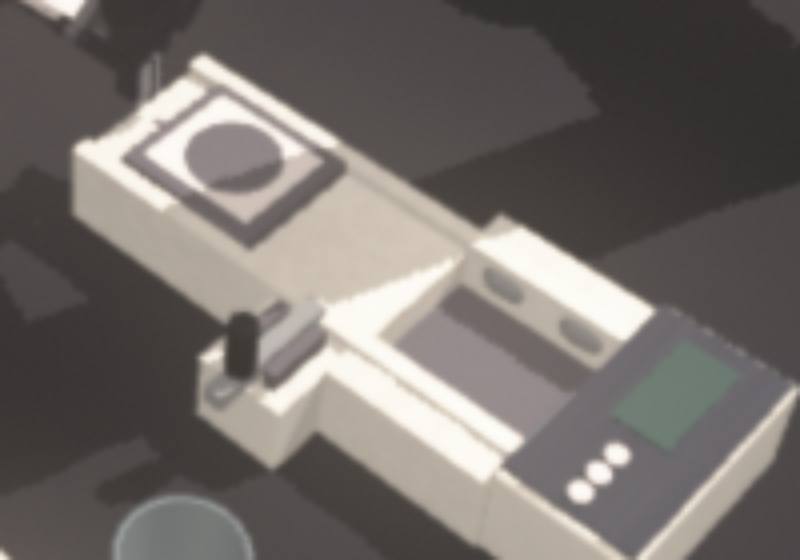

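The bolt is out and the fingertips are at the ledge's rear end. Lowering to 54 mm and starting to push.

```bash
python3 -m inch '[[0,0,0,-0.03,0,0.155,1],[0,0,0,0,0,0,1],[0,0,0,0,-0.15,0,1],[0,0,0,0,-0.15,0,1],[0,0,0,0,-0.15,0,1],[0,0,0,0,-0.15,0,1],[0,0,0,0,-0.15,0,1],[0,0,0,0,-0.15,0,1],[0,0,0,0,-0.15,0,1],[0,0,0,0,-0.15,0,1],[0,0,0,0,-0.15,0,1],[0,0,0,0,0,0,1]]'
python3 - <<'E'
from h import *
go(A2w([.0,-.01,.054]),an[2])
cv2.imwrite("pics/s5.png",cv2.resize(env.read_camera("scene")[200:340,280:480,::-1],None,fx=4,fy=4))
E
```

```text
clock: 11.45
tcp_pos: [0.544, -0.016, 0.0536]
orientation: [-0.0, 0.999, 0.042, -0.0]
wrist_force: [0.8, -0.5, 0.2]
finger_gap: 0.0
t 11.45 tcp [ 0.544  -0.016   0.0536] A [-0.0005 -0.1416  0.0536] yaw 4.8 tilt 0.04 gap 0.0 F [ 0.8 -0.5  0.2]
tool-shift shares [ 0.01 -2.63 -0.01] ('turn z shares', np.float64(0.01))
```

View pics/s5.png

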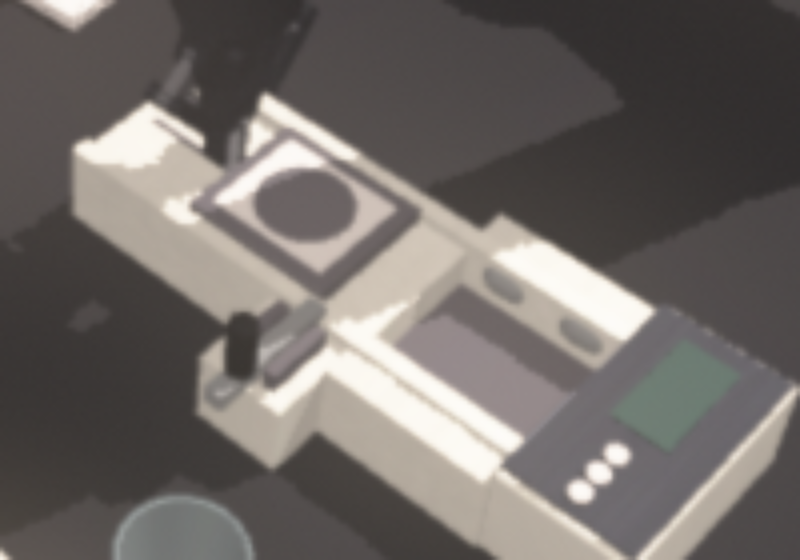

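The cartridge slides flat and straight, and its front is about to pass the bolt. I'll keep pushing.

```bash
python3 -m inch '[[0,0,0,0,-0.15,0,1],[0,0,0,0,-0.15,0,1],[0,0,0,0,-0.15,0,1],[0,0,0,0,-0.15,0,1],[0,0,0,0,-0.15,0,1],[0,0,0,0,-0.15,0,1],[0,0,0,0,-0.15,0,1],[0,0,0,0,-0.15,0,1],[0,0,0,0,-0.15,0,1],[0,0,0,0,-0.15,0,1],[0,0,0,0,-0.15,0,1],[0,0,0,0,-0.15,0,1]]'
python3 -m inch '[[0,0,0,0,-0.1,0,1],[0,0,0,0,-0.1,0,1],[0,0,0,0,-0.1,0,1],[0,0,0,0,0,0,1],[0,0,0,0,0,0,1]]'
python3 - <<'E'
from h import *
go(A2w([.0,-.01,.054]),an[2])
cv2.imwrite("pics/s6.png",cv2.resize(env.read_camera("scene")[200:340,280:480,::-1],None,fx=4,fy=4))
cv2.imwrite("pics/w6.png",env.read_camera("wrist")[:,:,::-1])
E
```

```text
clock: 12.7
tcp_pos: [0.5369, 0.0731, 0.0536]
orientation: [0.0, 0.999, 0.041, 0.0]
wrist_force: [-0.7, -1.7, 1.6]
finger_gap: 0.0003
clock: 13.2
tcp_pos: [0.5352, 0.0879, 0.0532]
orientation: [-0.0, 0.999, 0.041, -0.0]
wrist_force: [-0.6, 0.2, 0.3]
finger_gap: -0.0002
t 13.2 tcp [0.5352 0.0879 0.0532] A [-0.0007 -0.0374  0.0532] yaw 4.75 tilt 0.05 gap -0.0002 F [-0.6  0.2  0.3]
tool-shift shares [ 0.01 -0.55 -0.02] ('turn z shares', np.float64(0.0))
```

View pics/s6.png

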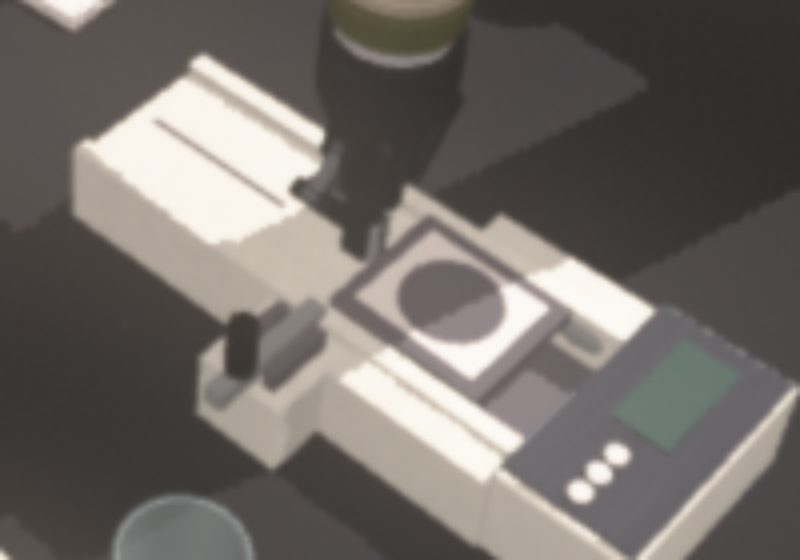

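View pics/w6.png

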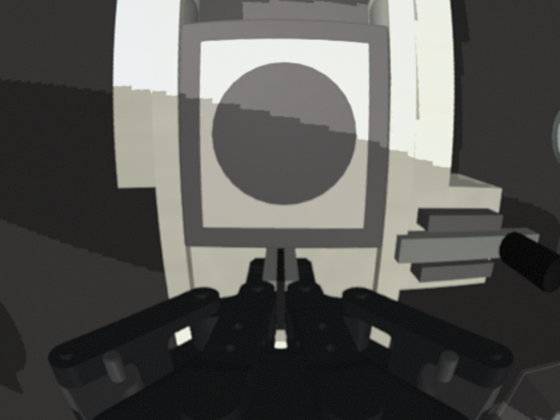

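The cartridge is level, with its front past the first catches. About 25 mm remain to the end stop, so I'm going slowly now.

```bash
python3 -m inch '[[0,0,0,0,-0.06,0,1],[0,0,0,0,-0.06,0,1],[0,0,0,0,-0.06,0,1],[0,0,0,0,-0.06,0,1],[0,0,0,0,-0.06,0,1],[0,0,0,0,-0.06,0,1],[0,0,0,0,0,0,1],[0,0,0,0,0,0,1]]'
python3 - <<'E'
from h import *
go(A2w([.0,-.01,.054]),an[2])
cv2.imwrite("pics/w7.png",env.read_camera("wrist")[:,:,::-1])
E
```

```text
clock: 14.1
tcp_pos: [0.5342, 0.1057, 0.0536]
orientation: [-0.0, 0.999, 0.041, 0.0]
wrist_force: [0.4, 0.3, -0.1]
finger_gap: 0.0001
t 14.1 tcp [0.5342 0.1057 0.0536] A [-0.0003 -0.0196  0.0536] yaw 4.75 tilt 0.01 gap 0.0001 F [ 0.4  0.3 -0.1]
tool-shift shares [ 0.01 -0.19 -0.01] ('turn z shares', np.float64(0.0))
```

View pics/w7.png

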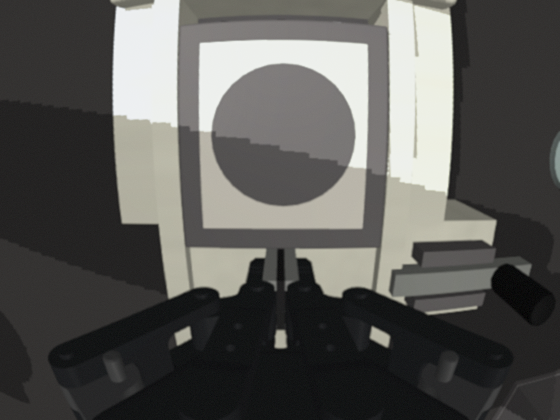

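```bash
python3 - <<'E'
from h import *
print("cart rear",[w2A(ww(*q,.062)).round(4).tolist() for q in [(184,246),(384,246)]],"front",[w2A(ww(*q,.062)).round(4).tolist() for q in [(181,22),(388,24)]])
E
python3 -m inch '[[0,0,0,0,-0.04,0,1],[0,0,0,0,-0.04,0,1],[0,0,0,0,-0.04,0,1],[0,0,0,0,-0.04,0,1],[0,0,0,0,0,0,1],[0,0,0,0,0,0,1]]'
python3 - <<'E'
from h import *
go(A2w([.0,-.01,.054]),an[2])
E
```

```text
cart rear [[-0.0444, -0.0067, 0.062], [0.0467, -0.0067, 0.062]] front [[-0.0427, 0.0925, 0.062], [0.0451, 0.0921, 0.062]]
clock: 14.75
tcp_pos: [0.5334, 0.1136, 0.0535]
orientation: [-0.0, 0.999, 0.041, -0.0]
wrist_force: [0.5, 0.1, 1.2]
finger_gap: 0.0001
t 14.75 tcp [0.5334 0.1136 0.0535] A [-0.0004 -0.0116  0.0535] yaw 4.74 tilt 0.02 gap 0.0001 F [0.5 0.1 1.2]
tool-shift shares [ 0.01 -0.03 -0.01] ('turn z shares', np.float64(0.0))
```

```bash
python3 -m inch '[[0,0,0,0,-0.03,0,1],[0,0,0,0,0,0,1],[0,0,0,0,0,0,1]]'; python3 -m inch '[[0,0,0,0,-0.03,0,1],[0,0,0,0,0,0,1],[0,0,0,0,0,0,1]]'
python3 - <<'E'
from h import *
go(A2w([.0,-.01,.054]),an[2])
cv2.imwrite("pics/w8.png",env.read_camera("wrist")[:,:,::-1])
cv2.imwrite("pics/s8.png",cv2.resize(env.read_camera("scene")[230:350,330:490,::-1],None,fx=5,fy=5,interpolation=cv2.INTER_CUBIC))
E
```

```text
clock: 15.05
tcp_pos: [0.5333, 0.1149, 0.0535]
orientation: [-0.0, 0.999, 0.041, -0.0]
wrist_force: [-0.1, 0.1, -0.1]
finger_gap: -0.0001
clock: 15.35
tcp_pos: [0.5332, 0.1164, 0.0535]
orientation: [-0.0, 0.999, 0.041, 0.0]
wrist_force: [-0.0, -0.2, 0.9]
finger_gap: -0.0
t 15.35 tcp [0.5332 0.1164 0.0535] A [-0.0003 -0.0087  0.0535] yaw 4.73 tilt 0.01 gap -0.0 F [-0.  -0.2  0.9]
tool-shift shares [ 0.01  0.03 -0.01] ('turn z shares', np.float64(0.0))
```

View pics/w8.png

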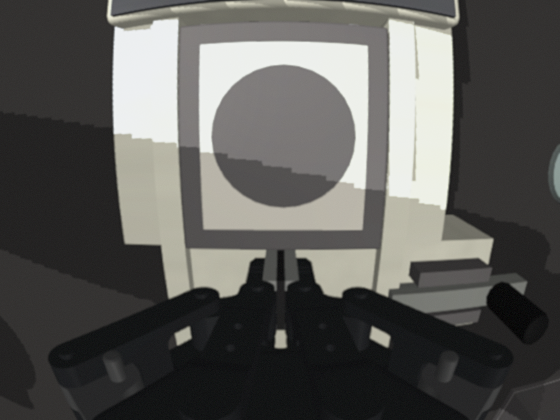

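View pics/s8.png

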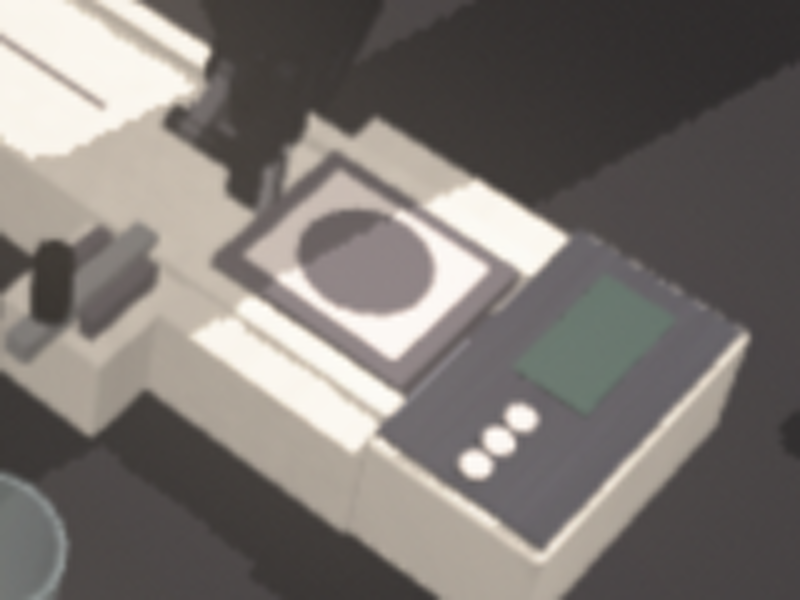

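A small gap to the housing can still be seen. I'm continuing in 1.5 mm steps.

```bash
python3 -m inch '[[0,0,0,0,-0.03,0,1],[0,0,0,0,0,0,1],[0,0,0,0,0,0,1]]'; python3 -m inch '[[0,0,0,0,-0.02,0,1],[0,0,0,0,0,0,1],[0,0,0,0,0,0,1]]'
python3 - <<'E'
from h import *
go(A2w([.0,-.01,.054]),an[2])
w8=cv2.imread("pics/w8.png")
n=env.read_camera("wrist")[:,:,::-1];cv2.imwrite("pics/w9.png",np.vstack([cv2.resize(q[0:60,90:480],None,fx=2,fy=2.,interpolation=cv2.INTER_CUBIC) for q in(w8,n)]))
E
```

```text
clock: 15.75
tcp_pos: [0.5331, 0.1179, 0.0535]
orientation: [-0.0, 0.999, 0.041, -0.0]
wrist_force: [-0.3, -0.3, 0.7]
finger_gap: 0.0
clock: 16.05
tcp_pos: [0.533, 0.1189, 0.0535]
orientation: [0.0, 0.999, 0.041, 0.0]
wrist_force: [-0.7, -0.9, 0.6]
finger_gap: -0.0003
t 16.05 tcp [0.533  0.1189 0.0535] A [-0.0004 -0.0063  0.0535] yaw 4.73 tilt 0.0 gap -0.0003 F [-0.7 -0.9  0.6]
tool-shift shares [ 0.01  0.07 -0.01] ('turn z shares', np.float64(0.0))
```

View pics/w9.png

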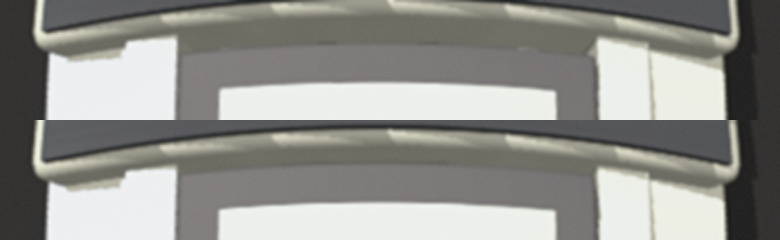

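Run:
```python
from h import *
n=env.read_camera("wrist")[:,:,::-1]
cv2.imwrite("pics/w10.png",np.hstack([cv2.resize(q,None,fx=8,fy=8.,interpolation=cv2.INTER_CUBIC) for q in(n[0:60,150:198],n[0:60,370:418])]))
cv2.imwrite("pics/s10.png",cv2.resize(env.read_camera("scene")[230:350,330:490,::-1],None,fx=5,fy=5,interpolation=cv2.INTER_CUBIC))
```

```text
(no output)
```

View pics/w10.png

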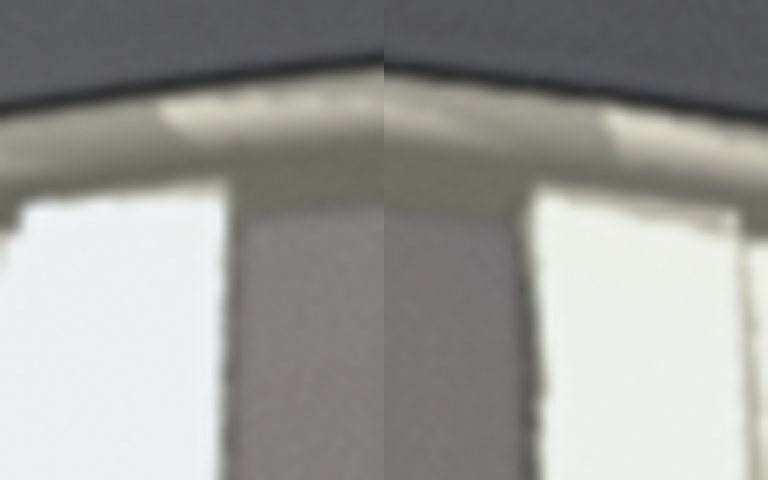

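View pics/s10.png

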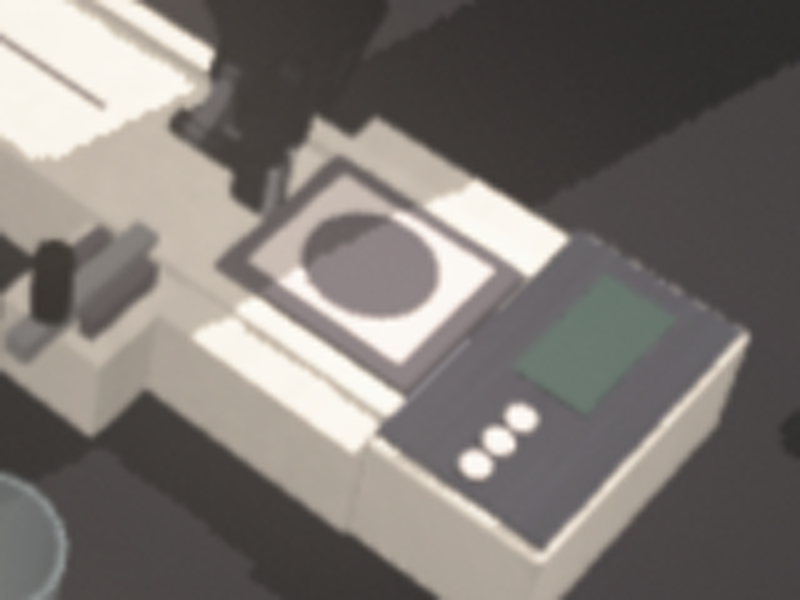

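The guides meet the housing at rows 22–24 and the cartridge's front edge is at row 27. That is a gap of about 1.5 mm, against 2 mm nominal when centred, so the cartridge is in place. Now I'll back off, rise and head for the press block.

```bash
python3 -m inch '[[0,0,0,0,0.1,0,1],[0,0,0,0,0.2,0,1],[0,0,0,0,0,-0.6,1],[0,0,0,0,0,-0.8,1],[0,0,0,0,0,-0.9,1],[0,0,0,0,0,0,0],[0,0,0,0,0,0,0]]'
python3 - <<'E'
from h import *
cv2.imwrite("pics/w11.png",env.read_camera("wrist")[:,:,::-1])
go([.5925,-.333,.17],np.radians(-7.4))
E
```

```text
clock: 16.9
tcp_pos: [0.5354, 0.1033, 0.1698]
orientation: [0.0, 0.999, 0.041, 0.002]
wrist_force: [-0.4, 0.5, -0.5]
finger_gap: 0.0282
t 16.95 tcp [0.5342 0.1033 0.1683] A [-0.0005 -0.0219  0.1683] yaw 4.69 tilt 0.01 gap 0.0358 F [-1.3 -0.2  0.1]
tool-shift shares [ 0.45  8.79 -0.03] ('turn z shares', np.float64(1.51))
```

View pics/w11.png

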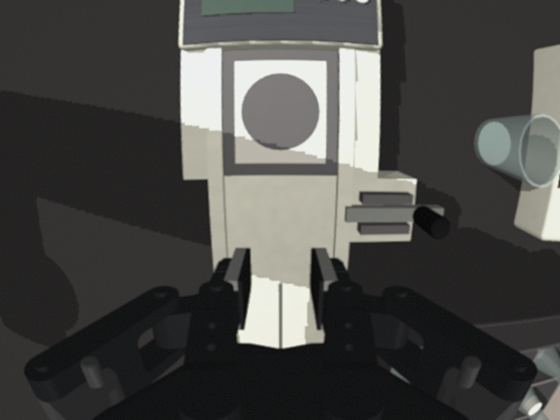

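The cartridge lies over the bay, with its rear just past the lip and the bolt out. Moving over the press block.

```bash
python3 -m inch '[[0,0,0,0.04,0.73,0,0],[0,0,0,0.04,0.73,0,0],[0,0,0,0.04,0.73,0,0],[0,0,0,0.04,0.73,0,0],[0,0,0,0.04,0.73,0,0],[0,0,0,0.04,0.73,0,0],[0,0,0,0.04,0.73,0,0],[0,0,0,0.04,0.73,0,0],[0,0,0,0.04,0.73,0,0],[0,0,0,0.04,0.73,0,0],[0,0,0,0.04,0.73,0,0],[0,0,0,0.04,0.73,0,0]]'
python3 -m inch '[[0,0,0.75,0,0,0,0],[0,0,0.75,0,0,0,0],[0,0,0,0,0,0,0],[0,0,0,0,0,0,0],[0,0,0,0,0,0,0]]'
python3 - <<'E'
from h import *
go([.5925,-.333,.11],np.radians(-7.4))
cv2.imwrite("pics/w12.png",env.read_camera("wrist")[:,:,::-1])
E
```

```text
clock: 18.15
tcp_pos: [0.5931, -0.3317, 0.1658]
orientation: [-0.001, 0.999, 0.041, -0.002]
wrist_force: [0.7, -0.6, -0.3]
finger_gap: 0.0856
clock: 18.65
tcp_pos: [0.5939, -0.3302, 0.1677]
orientation: [-0.0, 0.998, -0.062, -0.001]
wrist_force: [-0.5, -0.1, -0.8]
finger_gap: 0.0854
t 18.65 tcp [ 0.5939 -0.3302  0.1677] A [ 0.0234 -0.4588  0.1677] yaw -7.16 tilt 0.08 gap 0.0854 F [-0.5 -0.1 -0.8]
tool-shift shares [-0.02  0.06  1.15] ('turn z shares', np.float64(0.03))
```

View pics/w12.png

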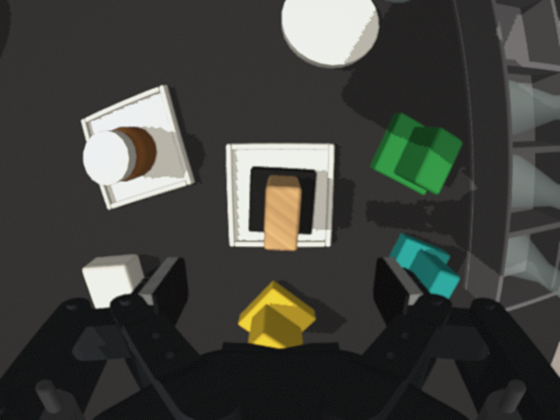

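The wooden handle's top is at about (282,219), in the white tray at (280,195). Green is at (415,153), turquoise at (425,263), yellow at (277,315) and the jar at (115,157).

Run:
```python
from h import *
p,R,s=pose()
def T(u,v,z): return (R.T@(ww(u,v,z)-p)*1000).round(1)[:2].tolist()
hc=[ww(*q,.08) for q in[(264,190),(301,190),(299,250),(264,248)]];print("handle c",np.mean(hc,0),"tool",[T(*q,.08) for q in[(264,190),(301,190),(299,250),(264,248)]])
print("dock",np.mean([ww(*q,.012) for q in [(227,145),(334,144),(331,245),(231,246)]],0),[T(*q,.012) for q in [(227,145),(334,144),(331,245),(231,246)]])
print("foot",np.mean([ww(*q,.025) for q in [(251,168),(315,170),(313,233),(249,230)]],0))
print("green near",T(372,160,.025),"green handle",T(412,182,.075),"turq",T(392,260,.025),T(400,233,.025),"white box",T(145,295,.03),"jar",T(190,180,.012),T(133,157,.062))
go([.5925,-.333,.11],np.radians(-7.4))
```

```text
handle c [ 0.59447087 -0.33368726  0.08      ] tool [[-12.1, -19.4], [14.6, -19.4], [13.9, 27.1], [-12.7, 25.4]]
dock [ 0.59398394 -0.33061485  0.012     ] [[-49.4, -48.4], [49.1, -49.3], [49.8, 49.3], [-49.0, 50.3]]
foot [ 0.59497057 -0.33189959  0.025     ]
green near [82.4, -36.6] green handle [101.8, -25.6] turq [110.8, 61.4] [115.9, 33.1] white box [-142.3, 101.0] jar [-86.3, -16.0] [-120.9, -44.5]
t 18.7 tcp [ 0.594  -0.3302  0.168 ] A [ 0.0235 -0.4589  0.168 ] yaw -7.17 tilt 0.05 gap 0.0853 F [ 0.1 -0.2 -0.1]
tool-shift shares [-0.02  0.06  1.16] ('turn z shares', np.float64(0.03))
```

The wrist and top cameras agree on the press and tray to about 2 mm and 1°. Descending and gripping the handle.

```bash
python3 -m inch '[[0,0,0.03,0.02,0.07,0.4,0],[0,0,0,0,0,0.5,0],[0,0,0,0,0,0.5,0],[0,0,0,0,0,0.5,0],[0,0,0,0,0,0.4,0],[0,0,0,0,0,0.3,0],[0,0,0,0,0,0,0],[0,0,0,0,0,0,0],[0,0,0,0,0,0,0]]'
python3 -m inch '[[0,0,0,0,0,0,1],[0,0,0,0,0,0,1],[0,0,0,0,0,0,1],[0,0,0,0,0,0,1],[0,0,0,0,0,0,1],[0,0,0,0,0,0,1],[0,0,0,0,0,0,1],[0,0,0,0,0,0,1]]' 100
python3 - <<'E'
from h import *
go(A2w([0,.055,.17]),an[2])
E
```

```text
clock: 19.6
tcp_pos: [0.5956, -0.3347, 0.04]
orientation: [0.001, 0.998, -0.065, 0.001]
wrist_force: [-0.1, -0.2, 0.3]
finger_gap: 0.0854
clock: 20.4
tcp_pos: [0.595, -0.3345, 0.0391]
orientation: [0.0, 0.998, -0.066, 0.0]
wrist_force: [-0.8, 0.8, 4.3]
finger_gap: 0.0251
t 20.4 tcp [ 0.595  -0.3345  0.0391] A [ 0.0241 -0.4633  0.0391] yaw -7.52 tilt 0.05 gap 0.0251 F [-0.8  0.8  4.3]
tool-shift shares [ -2.67 -10.03  -2.63] ('turn z shares', np.float64(-1.53))
```

The handle is gripped (gap 25 mm). Lifting.

```bash
python3 -m inch '[[0,0,0,0,0,-0.2,1],[0,0,0,0,0,-0.4,1],[0,0,0,0,0,-0.5,1],[0,0,0,0,0,-0.5,1],[0,0,0,0,0,-0.5,1],[0,0,0,0,0,-0.5,1],[0,0,0,0,0,0,1],[0,0,0,0,0,0,1],[0,0,0,0,0,0,1]]'
python3 - <<'E'
from h import *
go(A2w([0,.055,.17]),an[2])
cv2.imwrite("pics/w13.png",env.read_camera("wrist")[:,:,::-1])
s=env.read_camera("scene");cv2.imwrite("pics/s13.png",cv2.resize(s[90:280,150:410,::-1],None,fx=3,fy=3))
E
```

```text
clock: 21.3
tcp_pos: [0.5938, -0.3334, 0.1661]
orientation: [-0.001, 0.998, -0.066, -0.002]
wrist_force: [-0.3, 0.8, -4.8]
finger_gap: 0.0251
t 21.3 tcp [ 0.5938 -0.3334  0.1661] A [ 0.023  -0.4621  0.1661] yaw -7.51 tilt 0.22 gap 0.0251 F [-0.3  0.8 -4.8]
tool-shift shares [ -2.64 -10.01  -0.05] ('turn z shares', np.float64(-1.53))
```

View pics/w13.png

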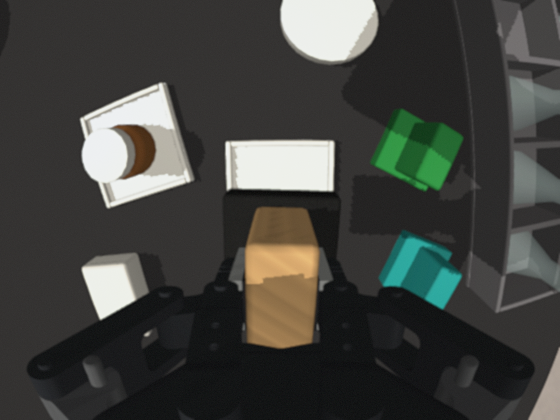

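View pics/s13.png

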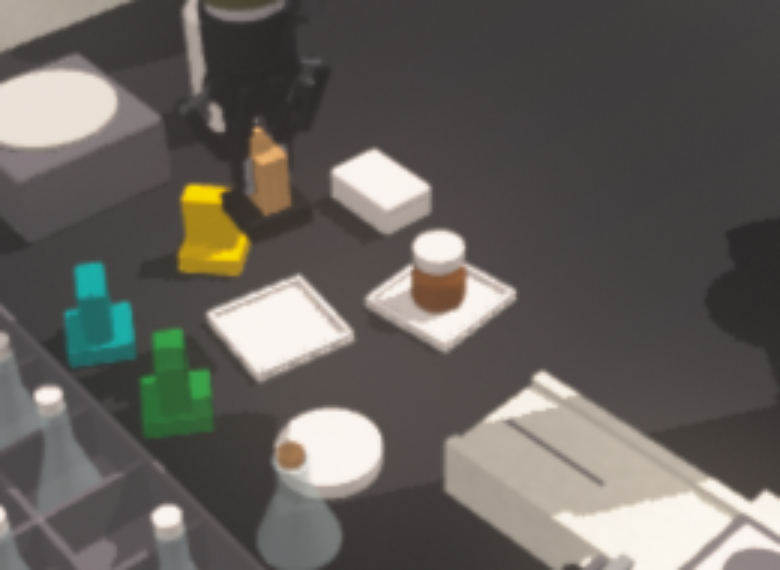

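The press block is lifted upright, with the tray empty in both views. Turning to the analyser's yaw and moving over the bay.

```bash
python3 -m inch '[[0,0,-0.5,0,0,0,1],[0,0,-0.5,0,0,0,1],[0,0,-0.53,0,0,0,1],[0,0,0,0,0,0,1],[0,0,0,0,0,0,1]]'
python3 - <<'E'
from h import *
go(A2w([0,.055,.16]),an[2])
E
```

```text
clock: 21.9
tcp_pos: [0.5944, -0.334, 0.1676]
orientation: [-0.0, 0.999, 0.04, -0.001]
wrist_force: [-0.2, 0.5, -3.9]
finger_gap: 0.0248
t 21.9 tcp [ 0.5944 -0.334   0.1676] A [ 0.0236 -0.4627  0.1676] yaw 4.63 tilt 0.09 gap 0.0248 F [-0.2  0.5 -3.9]
tool-shift shares [ -0.49 -10.35   0.16] ('turn z shares', np.float64(-0.01))
```

```bash
python3 -m inch '[[0,0,0,-0.02,-0.2,0,1],[0,0,0,-0.02,-0.4,0,1],[0,0,0,-0.03,-0.6,0,1],[0,0,0,-0.03,-0.6,0,1],[0,0,0,-0.03,-0.6,0,1],[0,0,0,-0.03,-0.6,0,1],[0,0,0,-0.03,-0.6,0,1],[0,0,0,-0.03,-0.6,0,1],[0,0,0,-0.03,-0.6,0,1],[0,0,0,-0.03,-0.6,0,1],[0,0,0,-0.03,-0.6,0,1],[0,0,0,-0.03,-0.6,0,1]]'
python3 -m inch '[[0,0,0,-0.03,-0.6,0,1],[0,0,0,-0.03,-0.6,0,1],[0,0,0,-0.03,-0.6,0,1],[0,0,0,-0.03,-0.6,0,1],[0,0,0,-0.03,-0.6,0,1],[0,0,0,-0.02,-0.5,0,1],[0,0,0,0,-0.25,0,1],[0,0,0,0,0,0,1],[0,0,0,0,0,0,1],[0,0,0,0,0,0,1]]'
python3 - <<'E'
from h import *
go(A2w([0,.055,.12]),an[2])
cv2.imwrite("pics/w14.png",env.read_camera("wrist")[:,:,::-1])
s=env.read_camera("scene");cv2.imwrite("pics/s14.png",cv2.resize(s[190:350,290:490,::-1],None,fx=3.5,fy=3.5,interpolation=cv2.INTER_CUBIC))
E
```

```text
clock: 23.1
tcp_pos: [0.5498, -0.005, 0.1687]
orientation: [-0.0, 0.999, 0.041, 0.0]
wrist_force: [0.4, -0.0, -3.4]
finger_gap: 0.0253
clock: 24.1
tcp_pos: [0.5268, 0.1785, 0.1685]
orientation: [0.0, 0.999, 0.041, -0.0]
wrist_force: [0.5, -0.0, -3.6]
finger_gap: 0.0245
t 24.1 tcp [0.5268 0.1785 0.1685] A [-0.0016  0.0536  0.1685] yaw 4.65 tilt 0.03 gap 0.0245 F [ 0.5 -0.  -3.6]
tool-shift shares [ 0.03 -0.03  0.97] ('turn z shares', np.float64(-0.01))
```

View pics/w14.png

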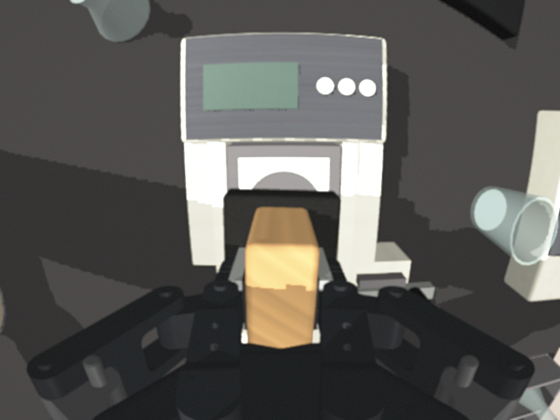

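View pics/s14.png

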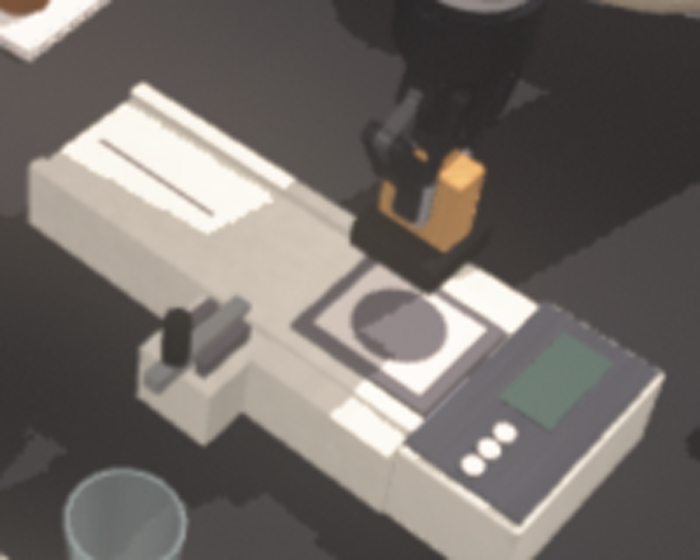

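Run:
```python
from h import *
print("cart front",[w2A(ww(*q,.060)).round(4).tolist() for q in[(227,147),(341,147)]],"sides",[w2A(ww(*q,.060)).round(4).tolist() for q in[(225,185),(342,185)]])
print("housing",[w2A(ww(*q,.07)).round(4).tolist() for q in[(182,139),(385,139)]])
print("handle top at",[w2A(ww(*q,.1685+.041)).round(4).tolist() for q in[(257,208),(308,208)]])
```

```text
cart front [[-0.043, 0.1031, 0.06], [0.0454, 0.1031, 0.06]] sides [[-0.0455, 0.0731, 0.06], [0.0471, 0.073, 0.06]]
housing [[-0.0762, 0.111, 0.07], [0.0779, 0.111, 0.07]]
handle top at [[-0.0093, 0.0928, 0.2095], [0.0071, 0.0928, 0.2095]]
```

The cartridge centre measures (+0.001, 0.053–0.055) in the analyser frame, and the press is over it within about 2 mm. I'll descend to just above contact, which I expect at TCP ≈ 0.094.

```bash
python3 -m inch '[[0,0,0,0.03,-0.01,0.3,1],[0,0,0,0,0,0.4,1],[0,0,0,0,0,0.4,1],[0,0,0,0,0,0.2,1],[0,0,0,0,0,0,1],[0,0,0,0,0,0,1]]'
python3 -m inch '[[0,0,0,0,0,0.1,1],[0,0,0,0,0,0,1],[0,0,0,0,0,0,1]]'
python3 -m inch '[[0,0,0,0,0,0.08,1],[0,0,0,0,0,0,1],[0,0,0,0,0,0,1]]'
python3 - <<'E'
from h import *
go(A2w([0,.055,.069]),an[2])
E
```

```text
clock: 24.8
tcp_pos: [0.5286, 0.1797, 0.104]
orientation: [0.0, 0.999, 0.041, 0.0]
wrist_force: [0.2, -0.3, -3.9]
finger_gap: 0.0252
clock: 25.1
tcp_pos: [0.5284, 0.1801, 0.0989]
orientation: [0.0, 0.999, 0.041, 0.0]
wrist_force: [-0.3, -0.6, -3.6]
finger_gap: 0.025
clock: 25.4
tcp_pos: [0.5289, 0.1802, 0.0949]
orientation: [-0.0, 0.999, 0.041, 0.001]
wrist_force: [0.5, -0.6, -1.2]
finger_gap: 0.0252
t 25.4 tcp [0.5289 0.1802 0.0949] A [0.0006 0.0551 0.0949] yaw 4.73 tilt 0.08 gap 0.0252 F [ 0.5 -0.6 -1.2]
tool-shift shares [-0.01  0.    0.52] ('turn z shares', np.float64(0.0))
```

Contact is beginning at the expected height. Now pressing down steadily.

```bash
python3 -m inch '[[0,0,0,0,0,0.06,1],[0,0,0,0,0,0.06,1],[0,0,0,0,0,0,1]]' 120
python3 -m inch '[[0,0,0,0,0,0.06,1],[0,0,0,0,0,0.06,1],[0,0,0,0,0,0,1]]'
python3 -m inch '[[0,0,0,0,0,0.06,1],[0,0,0,0,0,0.06,1],[0,0,0,0,0,0,1]]'
python3 - <<'E'
from h import *
go(A2w([0,.055,.069]),an[2])
E
```

```text
clock: 25.7
tcp_pos: [0.5288, 0.1802, 0.0895]
orientation: [-0.0, 0.999, 0.041, 0.001]
wrist_force: [0.2, -0.1, 3.5]
finger_gap: 0.0249
clock: 26.0
tcp_pos: [0.5281, 0.18, 0.0817]
orientation: [0.0, 0.999, 0.041, -0.0]
wrist_force: [2.3, 0.3, -2.7]
finger_gap: 0.0248
clock: 26.3
tcp_pos: [0.5271, 0.1798, 0.0752]
orientation: [0.0, 0.999, 0.041, -0.001]
wrist_force: [-0.3, -0.0, -4.3]
finger_gap: 0.0246
t 26.3 tcp [0.5271 0.1798 0.0752] A [-0.0013  0.0549  0.0752] yaw 4.72 tilt 0.16 gap 0.0246 F [-0.3 -0.  -4.3]
tool-shift shares [ 0.03 -0.    0.12] ('turn z shares', np.float64(0.0))
```

```bash
python3 -m inch '[[0,0,0,0,0,0.06,1],[0,0,0,0,0,0.05,1],[0,0,0,0,0,0,1]]'
python3 -m inch '[[0,0,0,0,0,0.02,1],[0,0,0,0,0,0.02,1],[0,0,0,0,0,0,1]]'
python3 - <<'E'
from h import *
go(A2w([0,.055,.069]),an[2])
cv2.imwrite("pics/s15.png",cv2.resize(env.read_camera("scene")[190:350,290:490,::-1],None,fx=3.5,fy=3.5,interpolation=cv2.INTER_CUBIC))
E
```

```text
clock: 26.6
tcp_pos: [0.5275, 0.1798, 0.0701]
orientation: [0.0, 0.999, 0.041, -0.001]
wrist_force: [0.3, -0.1, -4.0]
finger_gap: 0.0249
clock: 26.9
tcp_pos: [0.5283, 0.18, 0.0691]
orientation: [0.0, 0.999, 0.041, 0.0]
wrist_force: [0.2, 0.0, -3.9]
finger_gap: 0.0249
t 26.9 tcp [0.5283 0.18   0.0691] A [-0.0001  0.055   0.0691] yaw 4.73 tilt 0.01 gap 0.0249 F [ 0.2  0.  -3.9]
tool-shift shares [0. 0. 0.] ('turn z shares', np.float64(0.0))
```

View pics/s15.png

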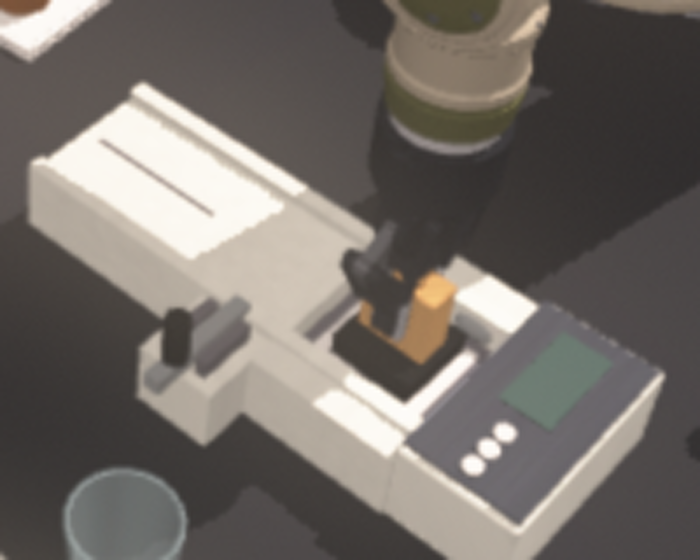

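The cartridge has snapped down under the foot, though there is no floor reaction yet (the force reads only the block's weight). I'll press on in 1 mm steps until contact.

```bash
python3 -m inch '[[0,0,0,0,0,0.02,1],[0,0,0,0,0,0,1],[0,0,0,0,0,0,1]]'
python3 -m inch '[[0,0,0,0,0,0.02,1],[0,0,0,0,0,0,1],[0,0,0,0,0,0,1]]'
```

```text
clock: 27.25
tcp_pos: [0.5283, 0.18, 0.0691]
orientation: [0.0, 0.999, 0.041, 0.0]
wrist_force: [-3.4, -0.5, 5.7]
finger_gap: 0.0246
clock: 27.55
tcp_pos: [0.5283, 0.18, 0.069]
orientation: [0.0, 0.999, 0.041, 0.001]
wrist_force: [-5.4, -2.2, 11.7]
finger_gap: 0.0248
```

Firm floor contact, at about 15 N net and exactly the expected height (TCP 69 mm). I'll add a little more to be sure, then lift.

```bash
python3 -m inch '[[0,0,0,0,0,0.02,1],[0,0,0,0,0,0,1],[0,0,0,0,0,0,1],[0,0,0,0,0,0,1]]'
python3 -m inch '[[0,0,0,0,0,-0.1,1],[0,0,0,0,0,-0.2,1],[0,0,0,0,0,-0.4,1],[0,0,0,0,0,-0.5,1],[0,0,0,0,0,-0.5,1],[0,0,0,0,0,-0.4,1],[0,0,0,0,0,0,1],[0,0,0,0,0,0,1]]'
python3 - <<'E'
from h import *
go([.594,-.334,.17],np.radians(-7.5))
cv2.imwrite("pics/w16.png",env.read_camera("wrist")[:,:,::-1])
cv2.imwrite("pics/s16.png",cv2.resize(env.read_camera("scene")[190:350,290:490,::-1],None,fx=3.5,fy=3.5,interpolation=cv2.INTER_CUBIC))
E
```

```text
clock: 27.95
tcp_pos: [0.5283, 0.18, 0.069]
orientation: [0.0, 0.999, 0.041, 0.001]
wrist_force: [-8.9, -2.4, 19.6]
finger_gap: 0.0246
clock: 28.75
tcp_pos: [0.5284, 0.18, 0.1707]
orientation: [0.0, 0.999, 0.041, 0.0]
wrist_force: [-0.1, -0.1, -3.8]
finger_gap: 0.0247
t 28.75 tcp [0.5284 0.18   0.1707] A [1.000e-04 5.500e-02 1.707e-01] yaw 4.72 tilt 0.02 gap 0.0247 F [-0.1 -0.1 -3.8]
tool-shift shares [4.600e-01 1.035e+01 1.000e-02] ('turn z shares', np.float64(1.53))
```

View pics/s16.png

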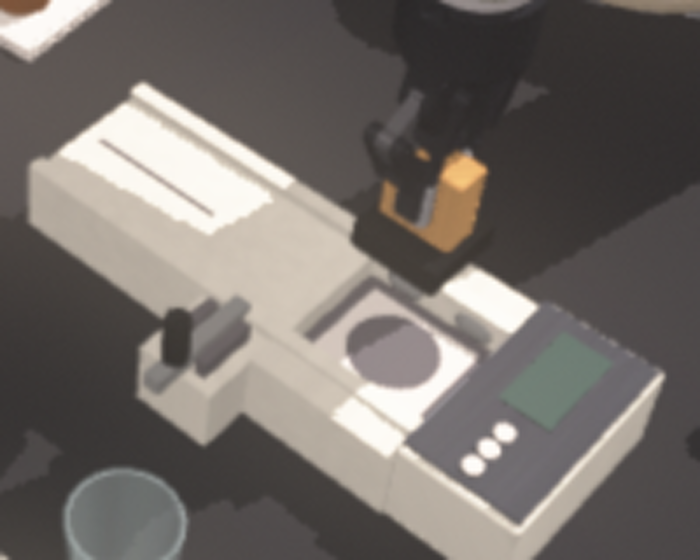

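View pics/w16.png

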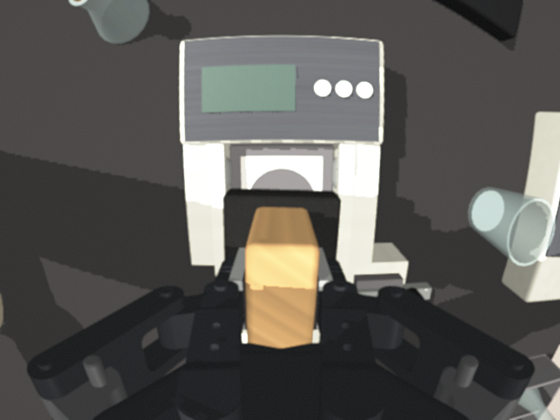

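The cartridge lies level at the bay floor, with the catches visible above its edge at (400,285) and (470,325) of the crop. Carrying the block back to its tray.

```bash
python3 -m inch '[[0,0,0,0.02,0.2,0,1],[0,0,0,0.02,0.4,0,1],[0,0,0,0.03,0.6,0,1],[0,0,0,0.03,0.6,0,1],[0,0,0,0.03,0.6,0,1],[0,0,0,0.03,0.6,0,1],[0,0,0,0.03,0.6,0,1],[0,0,0,0.03,0.6,0,1],[0,0,0,0.03,0.6,0,1],[0,0,0,0.03,0.6,0,1],[0,0,0,0.03,0.6,0,1],[0,0,0,0.03,0.6,0,1]]'
python3 -m inch '[[0,0,0,0.03,0.6,0,1],[0,0,0,0.03,0.6,0,1],[0,0,0,0.02,0.6,0,1],[0,0,0,0.02,0.6,0,1],[0,0,0,0,0.6,0,1],[0,0,0,0,0.5,0,1],[0,0,0.5,0,0.25,0,1],[0,0,0.5,0,0,0,1],[0,0,0.53,0,0,0,1],[0,0,0,0,0,0,1],[0,0,0,0,0,0,1],[0,0,0,0,0,0,1]]'
python3 - <<'E'
from h import *
go([.5948,-.3340,.041],np.radians(-7.5))
cv2.imwrite("pics/w17.png",env.read_camera("wrist")[:,:,::-1])
E
```

```text
clock: 30.05
tcp_pos: [0.5716, -0.1493, 0.1698]
orientation: [-0.0, 0.999, 0.041, -0.001]
wrist_force: [0.6, -0.4, -3.3]
finger_gap: 0.0252
clock: 31.25
tcp_pos: [0.5924, -0.3339, 0.1705]
orientation: [-0.0, 0.998, -0.065, -0.0]
wrist_force: [0.2, -0.6, -3.2]
finger_gap: 0.0248
t 31.25 tcp [ 0.5924 -0.3339  0.1705] A [ 0.0216 -0.4624  0.1705] yaw -7.45 tilt 0.05 gap 0.0248 F [ 0.2 -0.6 -3.2]
tool-shift shares [ 0.05 -0.    2.59] ('turn z shares', np.float64(0.01))
```

View pics/w17.png

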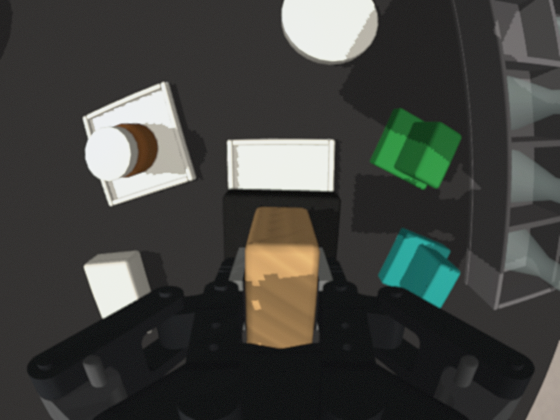

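The picture is the same as just after the lift, so the block is right over its tray. Lowering.

```bash
python3 -m inch '[[0,0,0,0.03,-0.03,0.2,1],[0,0,0,0,0,0.4,1],[0,0,0,0,0,0.5,1],[0,0,0,0,0,0.5,1],[0,0,0,0,0,0.4,1],[0,0,0,0,0,0.3,1],[0,0,0,0,0,0.2,1],[0,0,0,0,0,0,1],[0,0,0,0,0,0,1]]'
python3 -m inch '[[0,0,0,0,0,0.04,1],[0,0,0,0,0,0.04,1],[0,0,0,0,0,0,1],[0,0,0,0,0,0,1]]'
```

```text
clock: 32.2
tcp_pos: [0.5947, -0.3327, 0.0463]
orientation: [0.0, 0.998, -0.065, 0.0]
wrist_force: [0.1, 0.2, -3.9]
finger_gap: 0.0247
clock: 32.6
tcp_pos: [0.5946, -0.3327, 0.0424]
orientation: [0.0, 0.998, -0.066, 0.0]
wrist_force: [-0.1, 0.1, -4.2]
finger_gap: 0.0245
```

```bash
python3 -m inch '[[0,0,0,0,0,0.04,1],[0,0,0,0,0,0,1],[0,0,0,0,0,0,1]]'
python3 -m inch '[[0,0,0,0,0,0.03,1],[0,0,0,0,0,0,1],[0,0,0,0,0,0,1]]'
```

```text
clock: 32.9
tcp_pos: [0.5943, -0.3326, 0.0399]
orientation: [-0.0, 0.998, -0.066, -0.0]
wrist_force: [0.2, -0.4, -4.3]
finger_gap: 0.0247
clock: 33.2
tcp_pos: [0.5946, -0.3328, 0.0391]
orientation: [0.0, 0.998, -0.066, 0.0]
wrist_force: [-0.8, 1.3, 1.1]
finger_gap: 0.0248
```

The foot is on the tray floor: the force has gone from -4 to +1 N at the original height. Releasing.

```bash
python3 -m inch '[[0,0,0,0,0,0,0.8],[0,0,0,0,0,0,0.5],[0,0,0,0,0,0,0],[0,0,0,0,0,0,0],[0,0,0,0,0,0,0],[0,0,0,0,0,0,0],[0,0,0,0,0,-0.3,0],[0,0,0,0,0,-0.6,0],[0,0,0,0,0,-0.8,0],[0,0,0,0,0,-0.8,0],[0,0,0,0,0,-0.8,0],[0,0,0,0,0,0,0]]' 40
python3 -m inch '[[0,0,0,0,0,0,0],[0,0,0,0,0,0,0],[0,0,0,0,0,0,0]]'
python3 - <<'E'
from h import *
go([.594,-.334,.04],np.radians(-7.5))
cv2.imwrite("pics/w18.png",env.read_camera("wrist")[:,:,::-1])
t=env.read_camera("top")[:,:,::-1];s=env.read_camera("scene")[:,:,::-1];cv2.imwrite("pics/s18.png",s);cv2.imwrite("pics/t18.png",t)
E
```

```text
clock: 34.4
tcp_pos: [0.5971, -0.3345, 0.2111]
orientation: [0.003, 0.998, -0.065, 0.005]
wrist_force: [0.7, -0.8, 0.2]
finger_gap: 0.0855
clock: 34.7
tcp_pos: [0.5936, -0.332, 0.2015]
orientation: [-0.001, 0.998, -0.066, -0.001]
wrist_force: [-0.5, -0.1, -0.6]
finger_gap: 0.0851
t 34.7 tcp [ 0.5936 -0.332   0.2015] A [ 0.0229 -0.4606  0.2015] yaw -7.51 tilt 0.2 gap 0.0851 F [-0.5 -0.1 -0.6]
tool-shift shares [0.02 0.04 3.23] ('turn z shares', np.float64(-0.0))
```

View pics/w18.png

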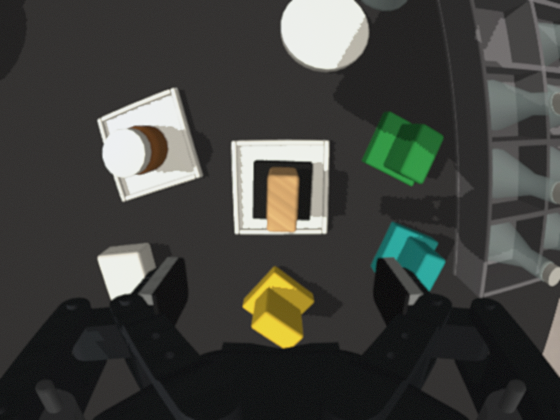

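View pics/s18.png

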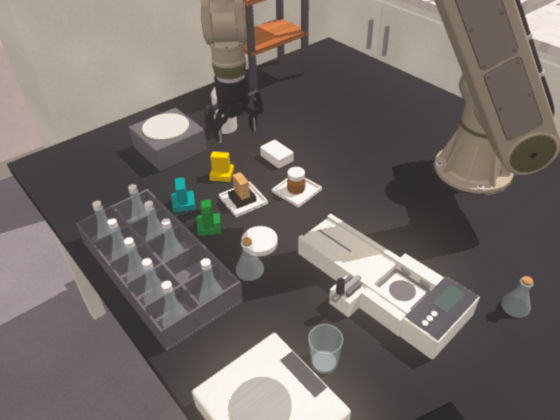

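View pics/t18.png

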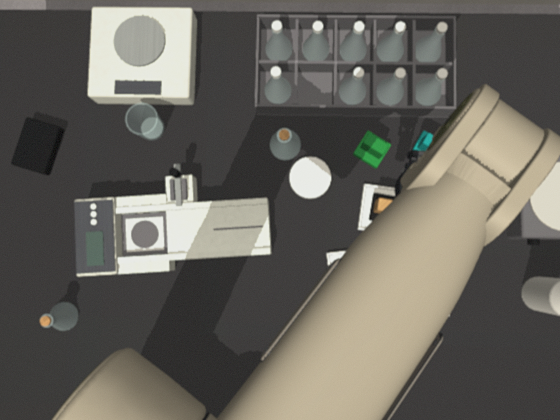

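Run:
```python
from h import *
f=np.mean([ww(*q,.025) for q in [(255,161),(312,162),(309,220),(253,218)]],0);d=np.mean([ww(*q,.012) for q in [(233,142),(329,142),(327,234),(236,235)]],0)
print("press-dock mm",((f-d)*1000).round(1))
t=cv2.imread("pics/t18.png")
print("circle centre A if at z=.035",w2A(w("top",145,234.5,.035)))
cv2.imwrite("pics/t18c.png",np.hstack([cv2.resize(t[180:290,65:195],None,fx=5,fy=5,interpolation=cv2.INTER_CUBIC)]))
```

```text
press-dock mm [ 1.1  1.1 13. ]
circle centre A if at z=.035 [-0.0003935   0.05320374  0.035     ]
```

View pics/t18c.png

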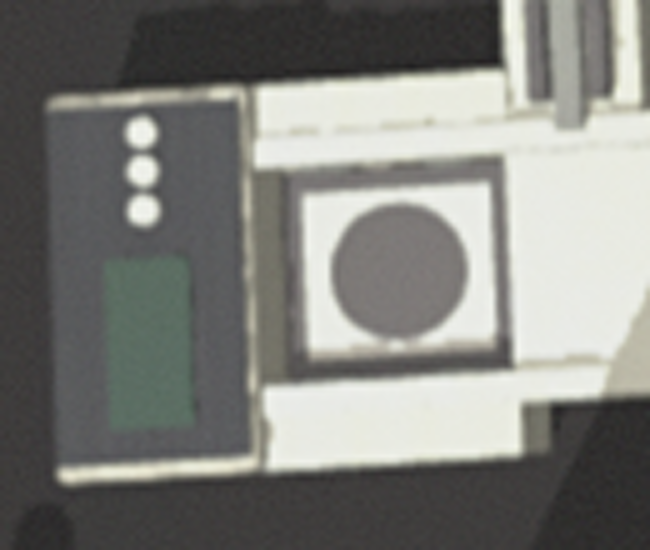

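The cartridge is level in the bay, with its centre at (−0.4, 53) mm against (0, 52). The bar is out of the channel, and the press stands within about 2 mm of its tray's centre. Handing in.

```bash
python3 -c "
from workcell import env
print(env.hand_in())"
```

```text
the job is handed in; nothing more can be done
None
```

I finished the job and handed it in at about 35 s of the 72 s allowed. `hand_in` reports no verdict, so I don't have an official result.

- **Bolt:** I drew it out about 41 mm by its knob. In the last views its bar is clear of the channel.
- **Cartridge:** I slid it along the ledge with the closed fingers until it was over the bay. I then pressed it down with the wooden-handled block until the wrist force rose to about 20 N, at the height expected for the bay floor. It lies level, with its centre at about (−0.4, 53) mm in the analyser frame against a nominal (0, 52).
- **Press block:** It stands upright in its own tray, about 1 mm off centre in x and in y. The fingers are open and about 160 mm above where they held the handle.
- **Other things on the bench:** In the last pictures they look unmoved, by eye only. The arm hid parts of the final top view, so I relied on the scene and wrist views there.

**Disagreement between cameras:** the wrist camera placed the analyser 4–6 mm further along +y than the top camera did. For the cartridge I used the gap to the end stop, about 1.5 mm against 2 mm nominal. The final position, within about 1 mm, comes from the top camera alone.

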